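# Unstack the culture vessels into their stage holders

### The arm

A 6-joint arm with a two-finger parallel gripper is mounted at the origin on the work surface. World frame = base frame: x ahead of the robot, y to its left, z up, the work surface at z = 0. Lengths are in mm, angles in rad, forces in N, time in s.
With the tool pointing down it reaches from about 400 to 925 mm from the base axis. Payload 12.5 kg.
Tool frame: the origin (TCP) lies between the finger pads; the fingertips stand 11 mm ahead of it and the grasp point (between the pads) lies 8 mm behind it; y points along the fingers, x is the direction in which the jaws open and shut, and the axes are right-handed (so a half turn about y gives the same grasp; the last joint's range is limited). The gripper opens to 95 mm and grips with 3 to 60 N. Pads are 20 mm wide; open, the fingers measure 119 mm over their backs; the gripper's body (75 mm by 180 mm) begins 59 mm behind the grasp point.
Start: joints at [-0.106, 0.491, 1.559, -0, 1.092, -0.106], TCP at [625.016, 0.021, 225.661] pointing down, gripper open.
Joint ranges: [-3.1, 3.1], [-0.84, 2.19], [0.05, 2.79], [-1.13, 4.28], [0.06, 2.93], [-2.69, 2.69]. Speed limits (rad/s): [2.22, 2.22, 2.79, 3.14, 3.14, 3.14].

### API

Orientations are given as [roll, pitch, yaw] about the fixed x, y, z axes, in that order (R = Rz(yaw) Ry(pitch) Rx(roll)).
In Python, from cell import env gives the robot as it stands.
- The arm moves only by the tool jog_arm, never from a script. Its argument "series" is a list of rows, each an object of numbers: "dx", "dy", "dz": the shift along the world's x, y, z in m; "rx", "ry", "rz": the turn, a rotation vector about the world's x, y, z in degrees; "gripper": the opening, from 0 (shut) to 1 (fully open). A call has 1 to 12 rows; each row shifts and turns the commanded pose from where the row before left it; what a row does not reach is not made up. A row lasts 1/10 s, in which the tool goes at most 50 mm and 8.59 degrees, less where a joint would pass 70% of its speed; a pose out of reach is approached as far as the arm can. A call is refused whole if a number of a shift passes 0.05 or a number of a turn 8.59, either way. A call with a gripper value outside its range is refused whole. The fingers move at their own pace and stop on an object; the grip force is fixed at half the most. Time passes only in rows, so rows that do not move let the fingers close. It gives the time, the measured TCP pose, the force and the opening at its end, in the units of the state.
- env.state(): the state, without advancing time (a new reading comes with each control period).
- env.read_camera(name): name is "scene" or "side" or "wrist"; returns the picture (480x640x3 uint8, red, green, blue); there is no depth.
- env.camera_info(name): a dict with "camera_matrix" (3x3 intrinsics, pixels), "R" (3x3) and "t" (3): a world point X has camera coordinates R X + t; the wrist camera has in their place "mount" (4x4, takes a point from camera to tool coordinates, whose origin is the TCP and whose axes are the tool frame's). Camera axes: x right, y down, z forward; pixel columns grow to the right and rows downward; lengths in mm; the calibration is good to about 2 mm. The wrist camera is an equidistant fisheye: a pixel r from the principal point sees the ray r / f radians off the axis. A picture is of the moment at which its call begins: read the wrist's pose just before it. camera_info takes no time and is no camera call.
- env.job_done(): hands the job in, once; it reports no verdict.
The state is a dict: "t": time; "joints": joint angles; "qvel": joint speeds; "tau": joint torques, N m; "eef_pos": TCP position; "tcp_rot": TCP orientation; "ft_force": force on the tool from outside, world axes, zero at the start; "moment": the same for the moment, N m; "opening": opening from 0.0 (shut) to 1.0 (fully open).
Only numpy, scipy, OpenCV 4.12 (cv2) and the standard library are available. Lean on these libraries where they do the work, as an engineer would, in place of code of your own. Each camera call takes 0.05 s, during which the arm holds its last target.

### The job

Take the stack of lidded culture vessels apart from the top down, one at a time, and set each straight into the dark stage holder whose recess matches its shape and size: first the small round dish, then the larger round dish, then the square dish, then the well plate. Each must end lying flat on the floor of its own recess and be let go before the next is taken; keep the vessels level, and do not disturb the reagent bottle or the tube rack.

Things in the scene. Friction and masses are not known exactly. Their poses are not given: they have to be found in the camera images.
- small_dish: Small round lidded culture dish of pale plastic, a plain disc 32 mm in diameter, 20 mm high, about 20 g. At the start it is the top of the stack, on the larger round dish. Origin: centre of its underside; z up.
- round_dish: Larger round lidded culture dish of pale plastic, a plain disc 52 mm in diameter, 20 mm high, about 40 g. At the start it lies second from the top, on the square dish. Origin: centre of its underside; z up.
- square_dish: Square lidded culture dish of pale plastic, 60 x 60 mm, 22 mm high, about 60 g. At the start it lies third from the top, on the well plate, the sides of the two within 5 degrees of parallel. Origin: centre of its underside; x and y along its sides, z up.
- well_plate: Oblong lidded well plate of pale plastic with faint round wells marked on its flat top, 92 mm along its x by 66 mm along its y, 24 mm high, about 120 g. At the start it is the bottom of the stack and stands on the bench. Origin: centre of its underside; x along its length, z up.
- holder_small: Fixed flat dark-metal stage holder with a bare-metal recess floor, 68 x 68 mm outline, 10 mm high overall, with one central round, 44 mm diameter recess 6 mm deep, open at the top, whose flat floor is 4 mm above the bench. Origin: centre of its underside, on the bench; z up. For the small round dish. Its vessel sits in the recess with about 6 mm of play all round.
- holder_round: Fixed flat dark-metal stage holder with a bare-metal recess floor, 86 x 86 mm outline, 10 mm high overall, with one central round, 64 mm diameter recess 6 mm deep, open at the top, whose flat floor is 4 mm above the bench. Origin: centre of its underside, on the bench; z up. For the larger round dish. Its vessel sits in the recess with about 6 mm of play all round.
- holder_square: Fixed flat dark-metal stage holder with a bare-metal recess floor, 90 x 90 mm outline, 10 mm high overall, with one central square, 72 x 72 mm recess 6 mm deep, open at the top, whose flat floor is 4 mm above the bench. Origin: centre of its underside, on the bench; z up. x and y along its sides. For the square dish. Its vessel sits in the recess with about 6 mm of play all round.
- holder_plate: Fixed flat dark-metal stage holder with a bare-metal recess floor, 120 (x) x 94 (y) mm outline, 10 mm high overall, with one central oblong, 104 mm (x) by 78 mm (y) recess 6 mm deep, open at the top, whose flat floor is 4 mm above the bench. Origin: centre of its underside, on the bench; z up. x along its length. For the well plate, either way round. Its vessel sits in the recess with about 6 mm of play all round.
- reagent_bottle: Bystander: capped reagent bottle standing on the bench, 60 mm in diameter, 125 mm high, about 0.35 kg. Origin: centre of its underside; z up. Leave it alone.
- tube_rack: Bystander: white block tube rack standing on the bench, 100 (x) x 60 (y) mm, 45 mm high (57 mm to the tube tops), about 0.4 kg. Origin: centre of its underside; z up. Leave it alone.

How it is judged:
By the outcome, as a careful person would: the job done as asked, in the order asked, and still so for the second after the job is handed in, with the robot touching nothing.
It also fails if it takes over 112 s, if anything falls off the work surface, if the arm or the gripper's body presses on something with over 40 N, if the wrist force passes 120 N, or if a joint passes its speed limit or range.

## Working session

There is one attempt and no reset: what is moved stays moved. The work goes in short steps, Python scripts to look and compute and a tool call to move; the robot and the scene stay as the last step left them, time stands still between calls to the robot, and variables do not carry over. Pictures are saved under pics/ and viewed, and the job is handed in when it is done.

Besides the shell and the picture viewer there is one more tool, called after "Emit:" by a JSON object that holds its "api" and its "payload", one argument or row to a line. jog_arm: Moves the arm, as the interface text tells. Its arguments: {"type":"object","properties":{"series":{"type":"array"}},"required":["series"]}

```bash
ls; mkdir -p pics
python3 - <<'E'
from cell import env
import cv2
s=env.state()
for k,v in s.items(): print(k,v)
for n in ["scene","side","wrist"]:
    im=env.read_camera(n); cv2.imwrite(f"pics/{n}0.png",im[:,:,::-1])
    print(n,env.camera_info(n))
E
```

```text
pics
t 0.0
joints [-1.05639082e-01  4.91544890e-01  1.55942143e+00 -1.39953274e-05
  1.09166680e+00 -1.05597149e-01]
qvel [-0.00203271  0.00029549  0.00071458  0.00016904  0.00086672  0.0005832 ]
tau [-9.52334158e-04 -6.12640929e+01 -2.58175153e+01  6.92750537e-02
  4.83079045e-02 -1.38641695e-05]
eef_pos [6.24789649e+02 1.73434951e-02 2.25080496e+02]
tcp_rot [-1.57069900e+00  1.03597672e-03 -3.54243668e-05]
ft_force [ 1.04319711 -0.11047343 -0.09041481]
moment [-0.00062337 -0.00131999 -0.03797233]
opening 1.00287166997632
scene {'camera_matrix': array([[451.42339288,   0.        , 327.63182365],
       [  0.        , 451.42339288, 241.45079032],
       [  0.        ,   0.        ,   1.        ]]), 'R': array([[ 0.08265198,  0.99650423,  0.01216454],
       [ 0.70337854, -0.04968372, -0.70907698],
       [-0.70599383,  0.06716289, -0.70502614]]), 't': array([ -45.81086761, -320.73332849, 1363.19311673])}
side {'camera_matrix': array([[577.09296107,   0.        , 314.32083212],
       [  0.        , 577.09296107, 251.80564974],
       [  0.        ,   0.        ,   1.        ]]), 'R': array([[-0.84098695, -0.54098418,  0.00877829],
       [-0.29783197,  0.44932774, -0.84225928],
       [ 0.45170462, -0.71094352, -0.53900115]]), 't': array([ 466.27934961,  205.41608311, 1114.05787623])}
wrist {'camera_matrix': array([[371.64829954,   0.        , 322.11182523],
       [  0.        , 371.64829954, 240.89575898],
       [  0.        ,   0.        ,   1.        ]]), 'mount': array([[ 9.99999934e-01,  2.29950966e-04, -2.80619138e-04,
        -3.79236807e-01],
       [ 3.29853523e-04, -2.54191754e-01,  9.67153785e-01,
        -1.59301193e+02],
       [ 1.51066876e-04, -9.67153814e-01, -2.54191813e-01,
         7.11385382e+01],
       [ 0.00000000e+00,  0.00000000e+00,  0.00000000e+00,
         1.00000000e+00]])}
```

View pics/scene0.png

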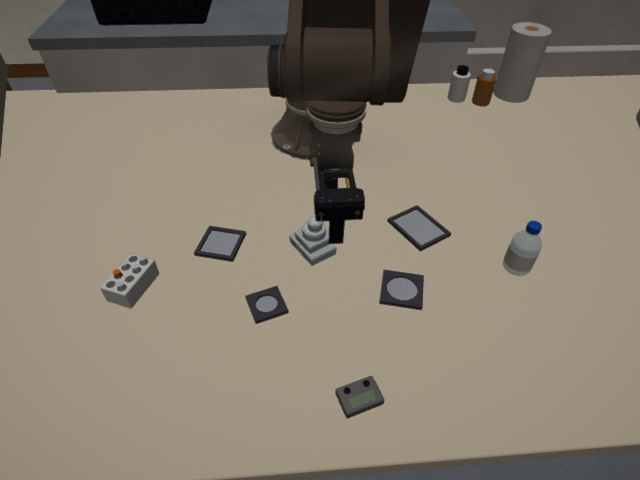

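View pics/side0.png

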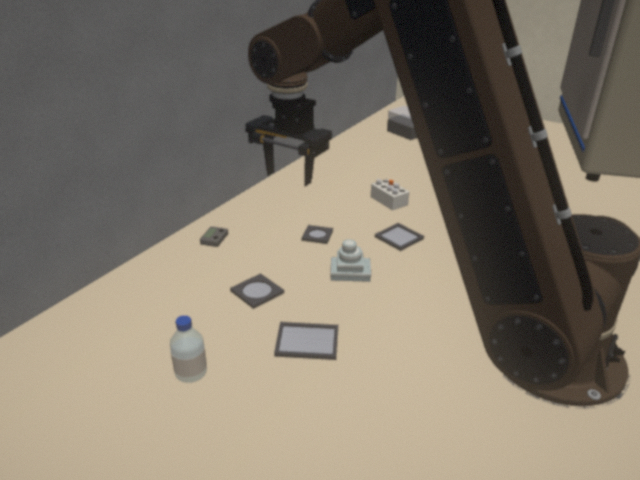

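View pics/wrist0.png

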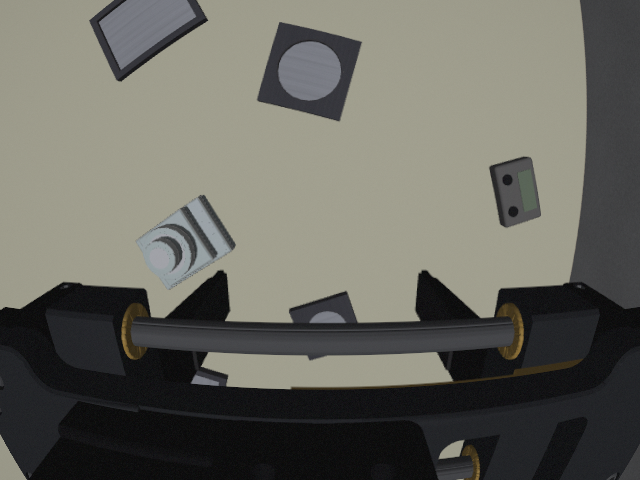

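```bash
cat > h.py <<'E'
import numpy as np, cv2
from scipy.spatial.transform import Rotation as Ro
INFO={}
def info(n):
    from cell import env
    if n not in INFO: INFO[n]=env.camera_info(n)
    return INFO[n]
def rays(n,px,pose=None):
    i=info(n);K=i["camera_matrix"];px=np.atleast_2d(np.asarray(px,float))
    u=(px[:,0]-K[0,2])/K[0,0];v=(px[:,1]-K[1,2])/K[1,1]
    if n=="wrist":
        r=np.hypot(u,v);s=np.where(r>1e-9,np.sin(r)/np.maximum(r,1e-9),1)
        d=np.c_[u*s,v*s,np.cos(r)]
        p,rpy=pose;Rt=Ro.from_euler("xyz",rpy).as_matrix();M=np.asarray(i["mount"])
        return Rt@M[:3,3]+np.asarray(p),(Rt@M[:3,:3]@d.T).T
    d=np.c_[u,v,np.ones_like(u)]
    R=np.asarray(i["R"]);t=np.asarray(i["t"])
    return -R.T@t,(R.T@d.T).T
def plane(n,px,z,pose=None):
    o,d=rays(n,px,pose); return o+d*((z-o[2])/d[:,2])[:,None]
def proj(n,X,pose=None):
    i=info(n);K=i["camera_matrix"];X=np.atleast_2d(np.asarray(X,float))
    if n=="wrist":
        p,rpy=pose;Rt=Ro.from_euler("xyz",rpy).as_matrix();M=np.asarray(i["mount"])
        Y=((X-p)@Rt-M[:3,3])@M[:3,:3]
        th=np.arctan2(np.hypot(Y[:,0],Y[:,1]),Y[:,2]);h=np.hypot(Y[:,0],Y[:,1])
        return np.c_[K[0,2]+K[0,0]*th*Y[:,0]/h,K[1,2]+K[1,1]*th*Y[:,1]/h]
    Y=X@np.asarray(i["R"]).T+np.asarray(i["t"])
    return np.c_[K[0,2]+K[0,0]*Y[:,0]/Y[:,2],K[1,2]+K[1,1]*Y[:,1]/Y[:,2]]
def snap(n,name):
    from cell import env
    s=env.state();im=env.read_camera(n)[:,:,::-1].copy();cv2.imwrite(f"pics/{name}.png",im)
    return im,(s["eef_pos"],s["tcp_rot"])
E
python3 - <<'E'
import cv2,numpy as np
from h import *
a=cv2.imread("pics/scene0.png");b=cv2.imread("pics/side0.png")
A=cv2.resize(a[200:340,180:460],None,fx=2.8,fy=2.8,interpolation=cv2.INTER_CUBIC)
B=cv2.resize(b[210:370,220:430],None,fx=3.7,fy=3.7,interpolation=cv2.INTER_CUBIC)
cv2.imwrite("pics/sc.png",A);cv2.imwrite("pics/sd.png",B)
for n,im in (("scene",a),("side",b)):
    m=(im.max(2)<85).astype(np.uint8)
    cs,_=cv2.findContours(m,cv2.RETR_EXTERNAL,cv2.CHAIN_APPROX_NONE)
    for c in cs:
        if 300<cv2.contourArea(c)<5000:
            h=cv2.convexHull(c); q=cv2.approxPolyDP(h,6,True)[:,0]
            print(n,cv2.contourArea(c),q.tolist(),plane(n,q,10)[:,:2].round().tolist())
E
```

```text
scene 1199.0 [[371, 376], [383, 402], [346, 417], [336, 389]] [[805.0, 55.0], [854.0, 68.0], [875.0, 3.0], [825.0, -8.0]]
scene 948.0 [[276, 286], [287, 312], [256, 323], [246, 296]] [[589.0, -110.0], [657.0, -89.0], [678.0, -149.0], [611.0, -171.0]]
scene 1361.0 [[384, 270], [423, 276], [421, 309], [380, 303]] [[562.0, 121.0], [584.0, 200.0], [669.0, 176.0], [648.0, 97.0]]
scene 495.0 [[154, 262], [157, 275], [129, 306], [125, 296]] [[503.0, -373.0], [541.0, -359.0], [619.0, -399.0], [593.0, -413.0]]
scene 1191.5 [[209, 226], [245, 232], [232, 261], [194, 254]] [[396.0, -266.0], [422.0, -181.0], [512.0, -205.0], [485.0, -290.0]]
scene 1448.5 [[388, 219], [417, 206], [450, 234], [419, 250]] [[401.0, 158.0], [358.0, 239.0], [462.0, 293.0], [508.0, 209.0]]
scene 2933.0 [[220, 0], [206, 22], [101, 25], [61, 7], [66, 0]] [[-1236.0, -379.0], [-940.0, -415.0], [-925.0, -861.0], [-1167.0, -1105.0], [-1267.0, -1115.0]]
side 3912.0 [[267, 87], [302, 90], [331, 130], [306, 184], [267, 175], [247, 141], [244, 124]] [[1488.0, -1066.0], [1336.0, -1116.0], [981.0, -776.0], [811.0, -352.0], [945.0, -338.0], [1169.0, -522.0], [1282.0, -647.0]]
side 4952.0 [[632, 0], [582, 167], [559, 110], [581, 1]] [[491.0, -4538.0], [145.0, -947.0], [339.0, -1478.0], [816.0, -4247.0]]
```

View pics/sc.png

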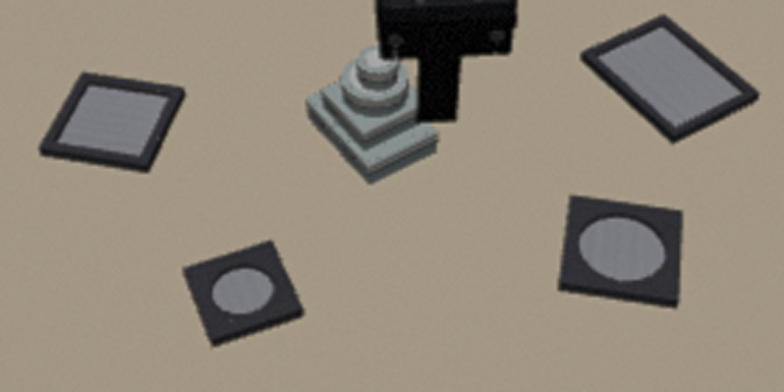

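View pics/sd.png

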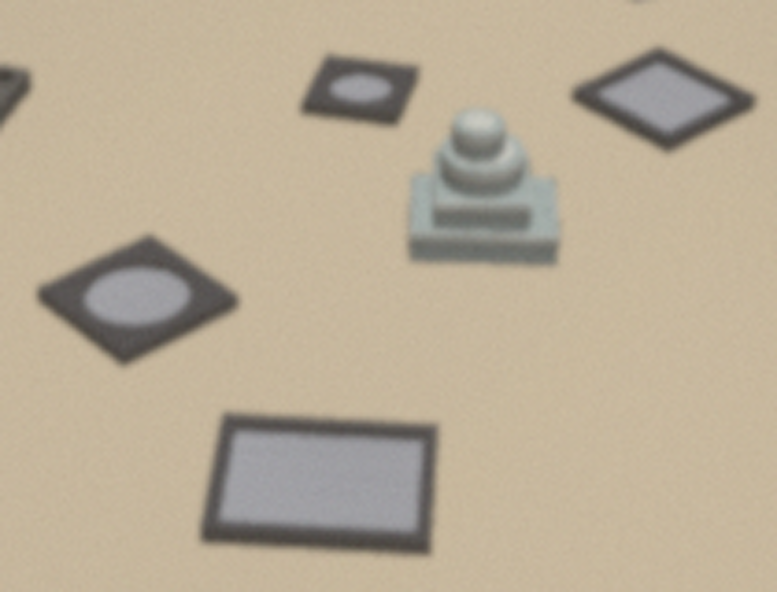

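Run:
```python
from h import *
from cell import env
s=env.state();pose=(s["eef_pos"],s["tcp_rot"])
print(plane("wrist",[[163,257]],86,pose),plane("wrist",[[310,71]],10,pose))
for z,px in ((86,[317,224]),): print(plane("scene",[px],z))
print(plane("side",[[349,245]],86))
print(plane("scene",[[520,265]],0),plane("side",[[190,370]],0))
b=cv2.imread("pics/wrist0.png")
cv2.imwrite("pics/wc.png",cv2.resize(b[170:310,120:300],None,fx=4,fy=4,interpolation=cv2.INTER_CUBIC))
```

```text
[[481.52142019 -22.26997995  86.        ]] [[612.15190923 147.22649257  10.        ]]
[[488.84616369 -18.22364516  86.        ]]
[[473.33662013 -16.14688115  86.        ]]
[[559.95797187 425.64287699   0.        ]] [[566.85938732 410.17021721   0.        ]]
```

View pics/wc.png

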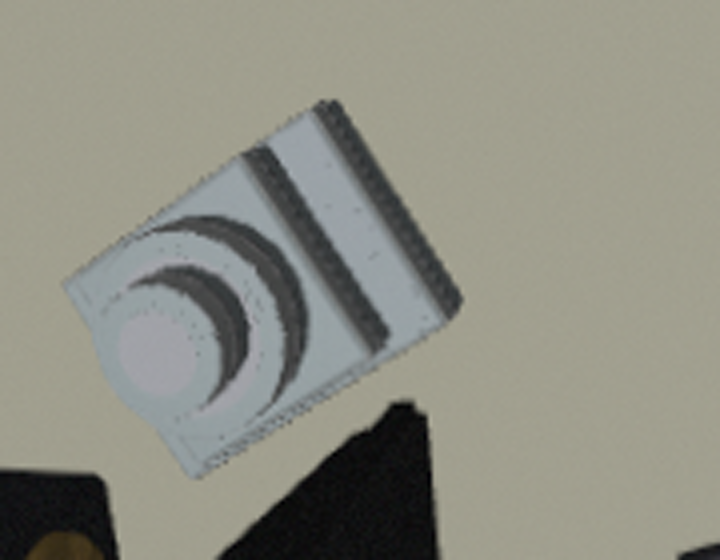

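Emit:
{"api": "jog_arm", "payload": {
  "series": [
    {"dx": -0.03, "dy": -0.025, "dz": 0.02},
    {"dx": -0.03, "dy": -0.025, "dz": 0.02},
    {"dx": -0.03, "dy": -0.025, "dz": 0.02},
    {"dx": -0.03, "dy": -0.02, "dz": 0.02},
    {"dx": 0}
  ]
}}

```text
$.series[0]: bad value
```

Run:
```python
from h import *
im,p=snap("wrist","w1");print(p)
np.savez("w1.npz",p=p[0],r=p[1])
```

```text
(array([6.24855163e+02, 3.69986186e-02, 2.25221996e+02]), array([-1.57071896e+00,  7.65730772e-04, -3.82235557e-05]))
```

View pics/w1.png

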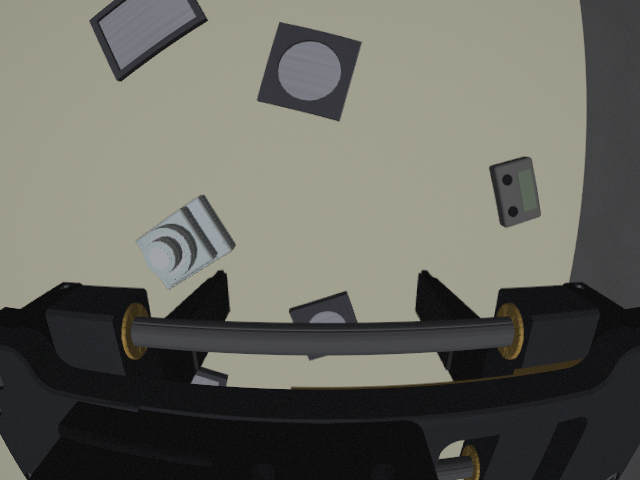

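Emit:
{"api": "jog_arm", "payload": {
  "series": [
    {"dx": -0.03, "dy": -0.025, "dz": 0.02, "rx": 0, "ry": 0, "rz": 0, "gripper": 1},
    {"dx": -0.03, "dy": -0.025, "dz": 0.02, "rx": 0, "ry": 0, "rz": 0, "gripper": 1},
    {"dx": -0.03, "dy": -0.025, "dz": 0.02, "rx": 0, "ry": 0, "rz": 0, "gripper": 1},
    {"dx": -0.03, "dy": -0.02, "dz": 0.02, "rx": 0, "ry": 0, "rz": 0, "gripper": 1},
    {"dx": 0, "dy": 0, "dz": 0, "rx": 0, "ry": 0, "rz": 0, "gripper": 1}
  ]
}}

```text
t: 0.7
eef_pos: [503.2, -96.7, 308.3]
tcp_rot: [-1.572, -0.003, -0.002]
ft_force: [1.4, 0.5, 0.0]
opening: 1.001
```

Run:
```python
from h import *
im,p=snap("wrist","w2");print(p)
np.savez("w2.npz",p=p[0],r=p[1])
```

```text
(array([503.1585902 , -96.70915098, 308.3498041 ]), array([-1.5723352 , -0.00333982, -0.00222985]))
```

View pics/w2.png

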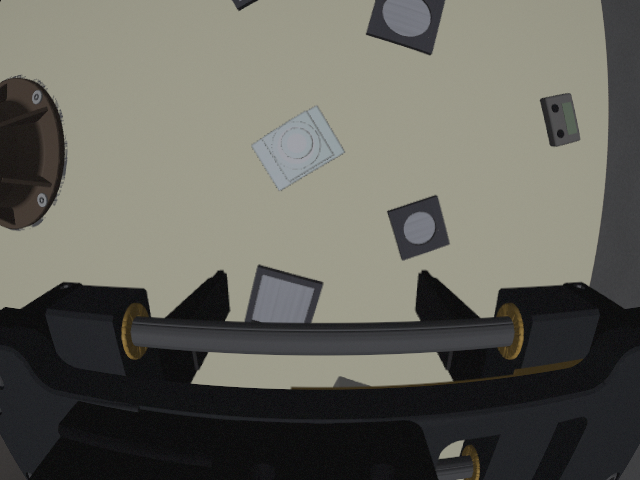

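Run:
```python
from h import *
w=np.load("w2.npz");P=(w["p"],w["r"])
im=cv2.imread("pics/w2.png")
cv2.imwrite("pics/w2c.png",cv2.resize(im[95:200,240:360],None,fx=5.5,fy=5.5,interpolation=cv2.INTER_CUBIC))
hsv=cv2.cvtColor(im,cv2.COLOR_BGR2HSV)
# stack: not tan (b-r)
d=im[:,:,0].astype(int)-im[:,:,2]
m=((d>0)&(im.max(2)>110)).astype(np.uint8)
cs,_=cv2.findContours(m,cv2.RETR_EXTERNAL,cv2.CHAIN_APPROX_NONE)
for c in cs:
    if cv2.contourArea(c)>300:
        q=plane("wrist",c[:,0],24,P)[:,:2].astype(np.float32)
        print(cv2.boundingRect(c),"z24 rect",cv2.minAreaRect(q))
        q=plane("wrist",c[:,0],10,P)[:,:2].astype(np.float32)
        print("   z10 circ/rect",cv2.minEnclosingCircle(q),cv2.minAreaRect(q))
m=(im.max(2)<75).astype(np.uint8)
cs,_=cv2.findContours(m,cv2.RETR_EXTERNAL,cv2.CHAIN_APPROX_NONE)
for c in cs:
    if 500<cv2.contourArea(c)<10000:
        q=plane("wrist",c[:,0],10,P)[:,:2].astype(np.float32)
        print("dark",cv2.boundingRect(c),cv2.minAreaRect(q))
```

```text
(253, 275, 61, 47) z24 rect ((450.64813232421875, -228.0858154296875), (66.33747863769531, 68.19937896728516), 73.99392700195312)
   z10 circ/rect ((448.89874267578125, -234.2563018798828), 47.7579460144043) ((449.0142822265625, -234.48577880859375), (68.43138885498047, 70.35204315185547), 73.99391174316406)
(404, 212, 31, 31) z24 rect ((625.1337890625, -125.15216064453125), (38.547298431396484, 39.62360382080078), 89.80516815185547)
   z10 circ/rect ((628.9300537109375, -128.94065856933594), 21.108156204223633) ((629.007568359375, -128.30311584472656), (39.76402282714844, 40.87430953979492), 89.80509948730469)
(252, 106, 92, 85) z24 rect ((474.1033935546875, -28.324203491210938), (91.37870788574219, 66.52619171142578), 30.55599021911621)
   z10 circ/rect ((473.9228820800781, -29.09222412109375), 56.934715270996094) ((473.2099914550781, -28.418838500976562), (94.2630386352539, 68.62606048583984), 30.55595588684082)
(383, 0, 47, 36) z24 rect ((607.162109375, 138.16612243652344), (58.33893966674805, 48.08585739135742), 5.699090480804443)
   z10 circ/rect ((609.536376953125, 146.95069885253906), 30.9525089263916) ((610.468505859375, 143.32656860351562), (60.18037796020508, 49.6036491394043), 5.699115753173828)
dark (387, 196, 62, 64) ((628.8587646484375, -129.09988403320312), (67.8589096069336, 68.97572326660156), 18.97394561767578)
dark (0, 76, 65, 154) ((49.309837341308594, -4.6661834716796875), (249.99319458007812, 162.16683959960938), 84.2556381225586)
dark (366, 0, 79, 55) ((609.4269409179688, 145.06549072265625), (83.14997863769531, 85.79405212402344), 75.2340316772461)
```

View pics/w2c.png

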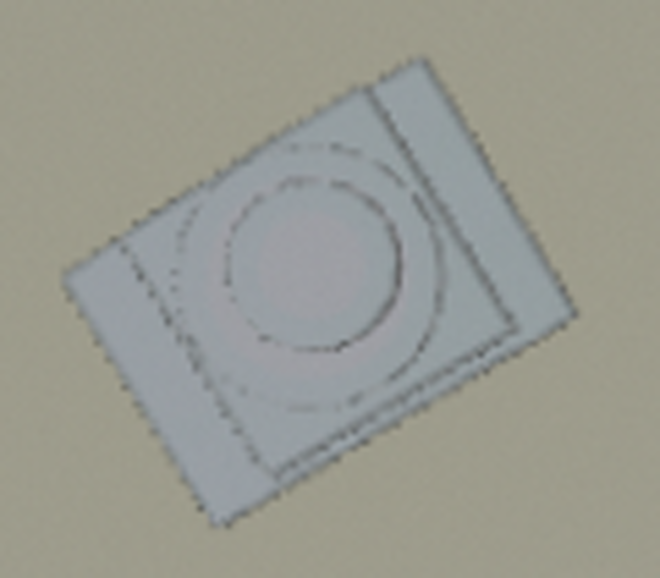

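Run:
```python
from h import *
w=np.load("w2.npz");P=(w["p"],w["r"])
f=lambda L:[[240+(a+.5)/5.5-.5,95+(b+.5)/5.5-.5] for a,b in L]
print(plane("wrist",f([[314,265]]),86,P),plane("wrist",f([[310,277]]),66,P))
q=plane("wrist",f([(368,88),(518,328),(275,478),(122,240)]),46,P)[:,:2];print(q,q.mean(0),cv2.minAreaRect(q.astype(np.float32)))
```

```text
[[477.72223185 -23.03159588  86.        ]] [[475.62940815 -25.26083888  66.        ]]
[[486.32917199  13.70749622]
 [516.77109973 -36.01256916]
 [466.59854198 -66.82261166]
 [435.56570527 -16.70925379]] [476.31612974 -26.4592346 ] ((476.201171875, -26.34075164794922), (59.175106048583984, 58.94350814819336), 31.55330467224121)
```

Emit:
{"api": "jog_arm", "payload": {
  "series": [
    {"dx": -0.005, "dy": 0.015, "dz": -0.036, "rx": 0, "ry": 0, "rz": 0, "gripper": 1},
    {"dx": -0.005, "dy": 0.015, "dz": -0.036, "rx": 0, "ry": 0, "rz": 0, "gripper": 1},
    {"dx": -0.005, "dy": 0.015, "dz": -0.036, "rx": 0, "ry": 0, "rz": 0, "gripper": 1},
    {"dx": -0.005, "dy": 0.015, "dz": -0.036, "rx": 0, "ry": 0, "rz": 0, "gripper": 1},
    {"dx": -0.005, "dy": 0.014, "dz": -0.036, "rx": 0, "ry": 0, "rz": 0, "gripper": 1},
    {"dx": 0, "dy": 0, "dz": 0, "rx": 0, "ry": 0, "rz": 0, "gripper": 1},
    {"dx": 0, "dy": 0, "dz": 0, "rx": 0, "ry": 0, "rz": 0, "gripper": 1}
  ]
}}

```text
t: 1.45
eef_pos: [480.6, -20.7, 125.7]
tcp_rot: [-1.571, 0.001, 0.001]
ft_force: [0.2, 0.5, 0.8]
opening: 1.001
```

Run:
```python
from h import *
im,p=snap("wrist","w3");print(p)
np.savez("w3.npz",p=p[0],r=p[1])
print(proj("wrist",[[477.7,-23,86]],p))
```

```text
(array([480.59796791, -20.73139688, 125.65248749]), array([-1.57059010e+00,  1.19344832e-03,  1.21461340e-03]))
[[317.86443223 276.74746502]]
```

View pics/w3.png

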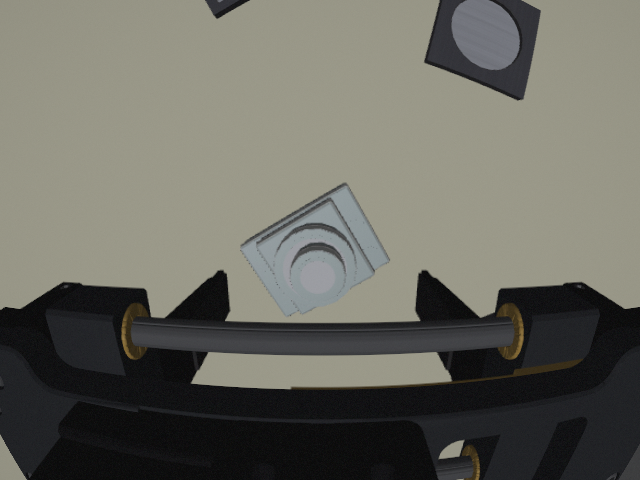

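Emit:
{"api": "jog_arm", "payload": {
  "series": [
    {"dx": -0.0025, "dy": -0.002, "dz": -0.02, "rx": 0, "ry": 0, "rz": 0, "gripper": 1},
    {"dx": 0, "dy": 0, "dz": -0.0195, "rx": 0, "ry": 0, "rz": 0, "gripper": 1},
    {"dx": 0, "dy": 0, "dz": 0, "rx": 0, "ry": 0, "rz": 0, "gripper": 0.4},
    {"dx": 0, "dy": 0, "dz": 0, "rx": 0, "ry": 0, "rz": 0, "gripper": 0.2},
    {"dx": 0, "dy": 0, "dz": 0, "rx": 0, "ry": 0, "rz": 0, "gripper": 0.1},
    {"dx": 0, "dy": 0, "dz": 0, "rx": 0, "ry": 0, "rz": 0, "gripper": 0.1},
    {"dx": 0, "dy": 0, "dz": 0, "rx": 0, "ry": 0, "rz": 0, "gripper": 0.1},
    {"dx": 0, "dy": 0, "dz": 0, "rx": 0, "ry": 0, "rz": 0, "gripper": 0.1}
  ]
}}

```text
t: 2.3
eef_pos: [477.6, -23.0, 86.5]
tcp_rot: [-1.571, -0.001, 0.0]
ft_force: [-0.6, -0.2, 0.1]
opening: 0.551
```

Emit:
{"api": "jog_arm", "payload": {
  "series": [
    {"dx": 0, "dy": 0, "dz": 0, "rx": 0, "ry": 0, "rz": 0, "gripper": 0.1},
    {"dx": 0, "dy": 0, "dz": 0, "rx": 0, "ry": 0, "rz": 0, "gripper": 0.1},
    {"dx": 0, "dy": 0, "dz": 0, "rx": 0, "ry": 0, "rz": 0, "gripper": 0.1},
    {"dx": 0, "dy": 0, "dz": 0, "rx": 0, "ry": 0, "rz": 0, "gripper": 0.1},
    {"dx": 0, "dy": 0, "dz": 0, "rx": 0, "ry": 0, "rz": 0, "gripper": 0.1}
  ]
}}

```text
t: 2.8
eef_pos: [477.5, -23.0, 86.1]
tcp_rot: [-1.571, -0.0, 0.0]
ft_force: [0.5, -0.3, 0.4]
opening: 0.327
```

Emit:
{"api": "jog_arm", "payload": {
  "series": [
    {"dx": 0, "dy": 0, "dz": 0.005, "rx": 0, "ry": 0, "rz": 0, "gripper": 0.1},
    {"dx": 0, "dy": 0, "dz": 0.012, "rx": 0, "ry": 0, "rz": 0, "gripper": 0.1},
    {"dx": 0, "dy": 0, "dz": 0.02, "rx": 0, "ry": 0, "rz": 0, "gripper": 0.1},
    {"dx": 0.01, "dy": -0.008, "dz": 0.012, "rx": 0, "ry": 0, "rz": 0, "gripper": 0.1},
    {"dx": 0.023, "dy": -0.015, "dz": 0, "rx": 0, "ry": 0, "rz": 0, "gripper": 0.1},
    {"dx": 0.033, "dy": -0.02, "dz": 0, "rx": 0, "ry": 0, "rz": 0, "gripper": 0.1},
    {"dx": 0.033, "dy": -0.02, "dz": 0, "rx": 0, "ry": 0, "rz": 0, "gripper": 0.1},
    {"dx": 0.025, "dy": -0.02, "dz": 0, "rx": 0, "ry": 0, "rz": 0, "gripper": 0.1},
    {"dx": 0.018, "dy": -0.015, "dz": 0, "rx": 0, "ry": 0, "rz": 0, "gripper": 0.1},
    {"dx": 0.0095, "dy": -0.008, "dz": -0.01, "rx": 0, "ry": 0, "rz": 0, "gripper": 0.1},
    {"dx": 0, "dy": 0, "dz": -0.02, "rx": 0, "ry": 0, "rz": 0, "gripper": 0.1},
    {"dx": 0, "dy": 0, "dz": -0.02, "rx": 0, "ry": 0, "rz": 0, "gripper": 0.1}
  ]
}}

```text
t: 4.0
eef_pos: [628.6, -128.9, 84.1]
tcp_rot: [-1.571, 0.0, -0.0]
ft_force: [0.2, 0.1, -0.6]
opening: 0.33
```

Run:
```python
from h import *
im,p=snap("wrist","w4");print(p)
np.savez("w4.npz",p=p[0],r=p[1])
im,_=snap("side","s4")
cv2.imwrite("pics/s4c.png",cv2.resize(im[180:300,260:420],None,fx=4,fy=4))
```

```text
(array([ 628.60127197, -128.87970018,   84.08124622]), array([-1.57066451e+00,  2.60120252e-04, -2.20779780e-04]))
```

View pics/w4.png

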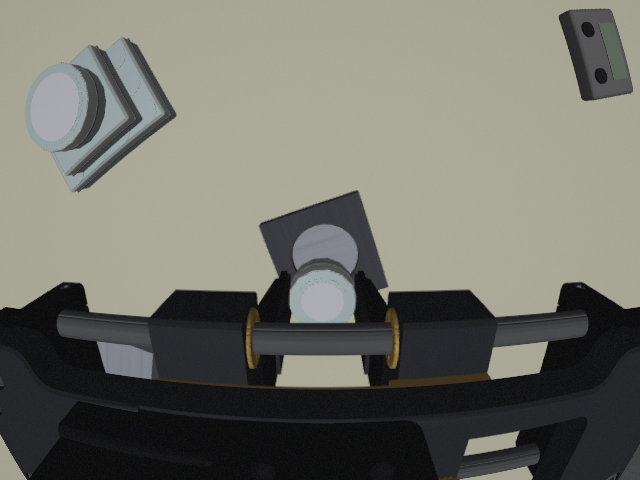

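View pics/s4c.png

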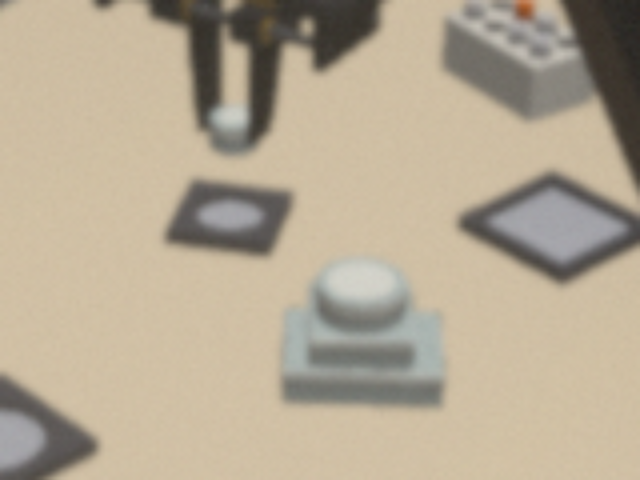

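Run:
```python
from h import *
w=np.load("w4.npz");P=(w["p"],w["r"])
print(plane("wrist",[[322.5,299]],84,P))
print(plane("wrist",[[260,224],[357,191],[387,288],[325,224],[292.5,255],[358,255]],10,P))
print(proj("wrist",[[628.7,-128.8+22,10],[628.7-22,-128.8,10],[628.7+22,-128.8,10]],P))
```

```text
[[ 628.36026235 -127.64937041   84.        ]]
[[ 587.88146807 -107.75128938   10.        ]
 [ 650.20925775  -86.43215653   10.        ]
 [ 672.42449347 -152.30867245   10.        ]
 [ 629.99137352 -107.85315111   10.        ]
 [ 608.66307776 -128.66083273   10.        ]
 [ 651.75632719 -128.66579045   10.        ]]
[[322.98952047 222.39492944]
 [289.53462827 255.19571714]
 [356.39907862 255.19875147]]
```

Emit:
{"api": "jog_arm", "payload": {
  "series": [
    {"dx": 0.0015, "dy": -0.0015, "dz": -0.02, "rx": 0, "ry": 0, "rz": 0, "gripper": 0.1},
    {"dx": 0, "dy": 0, "dz": -0.02, "rx": 0, "ry": 0, "rz": 0, "gripper": 0.1},
    {"dx": 0, "dy": 0, "dz": -0.012, "rx": 0, "ry": 0, "rz": 0, "gripper": 0.1},
    {"dx": 0, "dy": 0, "dz": -0.006, "rx": 0, "ry": 0, "rz": 0, "gripper": 0.1},
    {"dx": 0, "dy": 0, "dz": 0, "rx": 0, "ry": 0, "rz": 0, "gripper": 0.1},
    {"dx": 0, "dy": 0, "dz": -0.001, "rx": 0, "ry": 0, "rz": 0, "gripper": 0.1},
    {"dx": 0, "dy": 0, "dz": 0, "rx": 0, "ry": 0, "rz": 0, "gripper": 0.1}
  ]
}}

```text
t: 4.8
eef_pos: [630.8, -130.6, 26.9]
tcp_rot: [-1.571, -0.001, -0.0]
ft_force: [-0.2, -0.6, -0.3]
opening: 0.324
```

Emit:
{"api": "jog_arm", "payload": {
  "series": [
    {"dx": 0, "dy": 0, "dz": -0.001, "rx": 0, "ry": 0, "rz": 0, "gripper": 0.1},
    {"dx": 0, "dy": 0, "dz": 0, "rx": 0, "ry": 0, "rz": 0, "gripper": 0.1},
    {"dx": 0, "dy": 0, "dz": 0, "rx": 0, "ry": 0, "rz": 0, "gripper": 0.1}
  ]
}}

```text
t: 5.1
eef_pos: [630.6, -130.5, 25.3]
tcp_rot: [-1.571, -0.0, 0.0]
ft_force: [0.5, 0.6, -0.5]
opening: 0.325
```

Emit:
{"api": "jog_arm", "payload": {
  "series": [
    {"dx": 0, "dy": 0, "dz": -0.001, "rx": 0, "ry": 0, "rz": 0, "gripper": 0.1},
    {"dx": 0, "dy": 0, "dz": 0, "rx": 0, "ry": 0, "rz": 0, "gripper": 0.1},
    {"dx": 0, "dy": 0, "dz": 0, "rx": 0, "ry": 0, "rz": 0, "gripper": 0.1}
  ]
}}

```text
t: 5.4
eef_pos: [630.6, -130.5, 24.2]
tcp_rot: [-1.571, -0.0, -0.0]
ft_force: [0.3, -1.0, 1.1]
opening: 0.332
```

Emit:
{"api": "jog_arm", "payload": {
  "series": [
    {"dx": 0, "dy": 0, "dz": 0, "rx": 0, "ry": 0, "rz": 0, "gripper": 0.5},
    {"dx": 0, "dy": 0, "dz": 0, "rx": 0, "ry": 0, "rz": 0, "gripper": 0.5},
    {"dx": 0, "dy": 0, "dz": 0, "rx": 0, "ry": 0, "rz": 0, "gripper": 0.5},
    {"dx": 0, "dy": 0, "dz": 0.01, "rx": 0, "ry": 0, "rz": 0, "gripper": 0.8},
    {"dx": 0, "dy": 0, "dz": 0.04, "rx": 0, "ry": 0, "rz": 0, "gripper": 0.8},
    {"dx": 0, "dy": 0, "dz": 0.045, "rx": 0, "ry": 0, "rz": 0, "gripper": 0.8}
  ]
}}

```text
t: 6.0
eef_pos: [629.8, -130.3, 119.7]
tcp_rot: [-1.57, 0.003, -0.0]
ft_force: [0.7, -0.1, 0.5]
opening: 0.697
```

Run:
```python
from h import *
im,p=snap("wrist","w5");print(p)
im,_=snap("side","s5")
cv2.imwrite("pics/s5c.png",cv2.resize(im[180:300,260:420],None,fx=4,fy=4))
```

```text
(array([ 629.84572461, -130.29430489,  119.71403942]), array([-1.56999195e+00,  2.50217729e-03, -4.15457536e-05]))
```

View pics/w5.png

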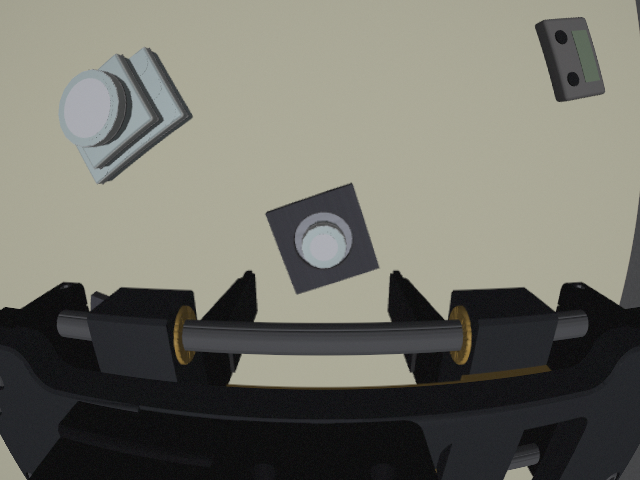

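View pics/s5c.png

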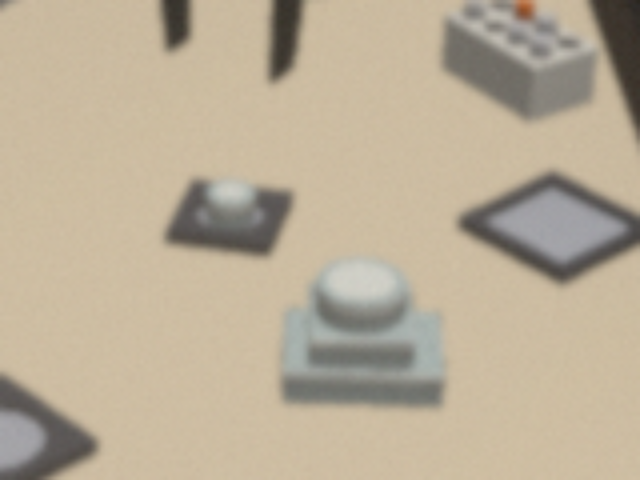

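Emit:
{"api": "jog_arm", "payload": {
  "series": [
    {"dx": -0.026, "dy": 0.0175, "dz": 0, "rx": 0, "ry": 0, "rz": 0, "gripper": 1},
    {"dx": -0.026, "dy": 0.0175, "dz": 0, "rx": 0, "ry": 0, "rz": 0, "gripper": 1},
    {"dx": -0.026, "dy": 0.0175, "dz": 0, "rx": 0, "ry": 0, "rz": 0, "gripper": 1},
    {"dx": -0.026, "dy": 0.0175, "dz": 0, "rx": 0, "ry": 0, "rz": 0, "gripper": 1},
    {"dx": -0.026, "dy": 0.0175, "dz": 0, "rx": 0, "ry": 0, "rz": 0, "gripper": 1},
    {"dx": -0.0245, "dy": 0.0175, "dz": 0, "rx": 0, "ry": 0, "rz": 0, "gripper": 1},
    {"dx": 0, "dy": 0, "dz": 0, "rx": 0, "ry": 0, "rz": 0, "gripper": 1},
    {"dx": 0, "dy": 0, "dz": 0, "rx": 0, "ry": 0, "rz": 0, "gripper": 1}
  ]
}}

```text
t: 6.9
eef_pos: [476.5, -25.4, 119.7]
tcp_rot: [-1.571, -0.001, 0.001]
ft_force: [-0.4, 0.3, -0.1]
opening: 0.999
```

Run:
```python
from h import *
im,p=snap("wrist","w6");print(p)
np.savez("w6.npz",p=p[0],r=p[1])
g=cv2.resize(im[160:330,210:430],None,fx=3.6,fy=3.6,interpolation=cv2.INTER_CUBIC)
a=np.linspace(0,6.283,60);c=np.array([475.6,-25.3])
q=proj("wrist",np.c_[c[0]+26*np.cos(a),c[1]+26*np.sin(a),a*0+66],p)
for x,y in ((q-[210,160]+.5)*3.6).astype(int): cv2.circle(g,(int(x),int(y)),1,(0,0,255),-1)
cv2.imwrite("pics/w6c.png",g)
```

```text
(array([476.47790656, -25.4430446 , 119.6631134 ]), array([-1.57106248e+00, -1.28999487e-03,  6.21804910e-04]))
```

View pics/w6c.png

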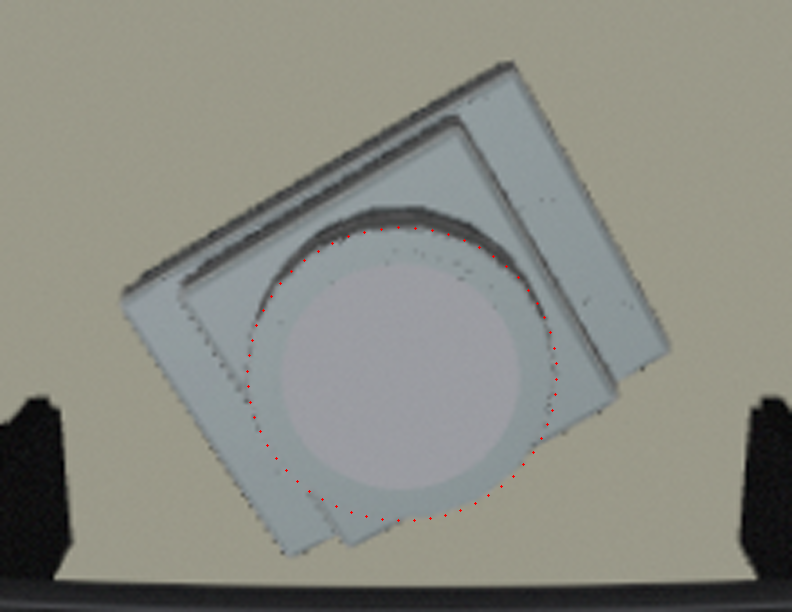

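Emit:
{"api": "jog_arm", "payload": {
  "series": [
    {"dx": -0.001, "dy": 0, "dz": -0.03, "rx": 0, "ry": 0, "rz": 0, "gripper": 1},
    {"dx": 0, "dy": 0, "dz": -0.0235, "rx": 0, "ry": 0, "rz": 0, "gripper": 1},
    {"dx": 0, "dy": 0, "dz": 0, "rx": 0, "ry": 0, "rz": 0, "gripper": 0.9},
    {"dx": 0, "dy": 0, "dz": 0, "rx": 0, "ry": 0, "rz": 0, "gripper": 0.3},
    {"dx": 0, "dy": 0, "dz": 0, "rx": 0, "ry": 0, "rz": 0, "gripper": 0.3},
    {"dx": 0, "dy": 0, "dz": 0, "rx": 0, "ry": 0, "rz": 0, "gripper": 0.3},
    {"dx": 0, "dy": 0, "dz": 0, "rx": 0, "ry": 0, "rz": 0, "gripper": 0.3},
    {"dx": 0, "dy": 0, "dz": 0, "rx": 0, "ry": 0, "rz": 0, "gripper": 0.3},
    {"dx": 0, "dy": 0, "dz": 0, "rx": 0, "ry": 0, "rz": 0, "gripper": 0.3},
    {"dx": 0, "dy": 0, "dz": 0, "rx": 0, "ry": 0, "rz": 0, "gripper": 0.3},
    {"dx": 0, "dy": 0, "dz": 0, "rx": 0, "ry": 0, "rz": 0, "gripper": 0.3},
    {"dx": 0, "dy": 0, "dz": 0, "rx": 0, "ry": 0, "rz": 0, "gripper": 0.3}
  ]
}}

```text
t: 8.15
eef_pos: [475.2, -25.5, 66.1]
tcp_rot: [-1.571, -0.001, -0.0]
ft_force: [-0.9, -0.5, 6.8]
opening: 0.538
```

Run:
```python
from h import *
P=(np.array([624.86,0.04,225.2]),np.array([-1.5707,.0008,0]))
im=cv2.imread("pics/w1.png")
m=(im.max(2)<75).astype(np.uint8)
for name,mm in(("dark",m),("floor",((im[:,:,0].astype(int)-im[:,:,2]>0)&(im.max(2)>100)).astype(np.uint8))):
  cs,_=cv2.findContours(mm,cv2.RETR_EXTERNAL,cv2.CHAIN_APPROX_NONE)
  for c in cs:
    if 500<cv2.contourArea(c)<10000:
        q=plane("wrist",c[:,0],10,P)[:,:2].astype(np.float32)
        print(name,cv2.boundingRect(c),cv2.minAreaRect(q))
```

```text
dark (258, 23, 103, 98) ((610.7411499023438, 148.79344177246094), (86.28702545166016, 85.12934112548828), 74.84715270996094)
dark (90, 0, 118, 81) ((428.48236083984375, 224.53335571289062), (120.24772644042969, 98.35907745361328), 28.59330940246582)
floor (136, 198, 96, 92) ((467.057861328125, -33.34257507324219), (100.0213623046875, 68.5511703491211), 30.685789108276367)
floor (278, 42, 63, 59) ((611.056640625, 147.73944091796875), (61.05030059814453, 61.84865188598633), 89.30367279052734)
floor (99, 0, 97, 69) ((429.18798828125, 224.9136962890625), (101.75526428222656, 74.44195556640625), 28.53421401977539)
```

Emit:
{"api": "jog_arm", "payload": {
  "series": [
    {"dx": 0, "dy": 0, "dz": 0.005, "rx": 0, "ry": 0, "rz": 0, "gripper": 0.3},
    {"dx": 0, "dy": 0, "dz": 0.012, "rx": 0, "ry": 0, "rz": 0, "gripper": 0.3},
    {"dx": 0, "dy": 0, "dz": 0.015, "rx": 0, "ry": 0, "rz": 0, "gripper": 0.3},
    {"dx": 0.008, "dy": 0.01, "dz": 0.01, "rx": 0, "ry": 0, "rz": 0, "gripper": 0.3},
    {"dx": 0.016, "dy": 0.02, "dz": 0, "rx": 0, "ry": 0, "rz": 0, "gripper": 0.3},
    {"dx": 0.024, "dy": 0.03, "dz": 0, "rx": 0, "ry": 0, "rz": 0, "gripper": 0.3},
    {"dx": 0.024, "dy": 0.03, "dz": 0, "rx": 0, "ry": 0, "rz": 0, "gripper": 0.3},
    {"dx": 0.024, "dy": 0.03, "dz": 0, "rx": 0, "ry": 0, "rz": 0, "gripper": 0.3},
    {"dx": 0.02, "dy": 0.03, "dz": 0, "rx": 0, "ry": 0, "rz": 0, "gripper": 0.3},
    {"dx": 0.013, "dy": 0.015, "dz": 0, "rx": 0, "ry": 0, "rz": 0, "gripper": 0.3},
    {"dx": 0.008, "dy": 0.007, "dz": 0, "rx": 0, "ry": 0, "rz": 0, "gripper": 0.3},
    {"dx": 0, "dy": 0, "dz": -0.02, "rx": 0, "ry": 0, "rz": 0, "gripper": 0.3}
  ]
}}

```text
t: 9.35
eef_pos: [613.7, 147.3, 89.4]
tcp_rot: [-1.57, -0.004, 0.001]
ft_force: [-0.3, -1.4, -1.0]
opening: 0.537
```

Run:
```python
from h import *
im,p=snap("wrist","w7");print(p)
np.savez("w7.npz",p=p[0],r=p[1])
```

```text
(array([613.73697984, 147.31770891,  89.41897525]), array([-1.57027486e+00, -4.31061540e-03,  9.58589893e-04]))
```

View pics/w7.png

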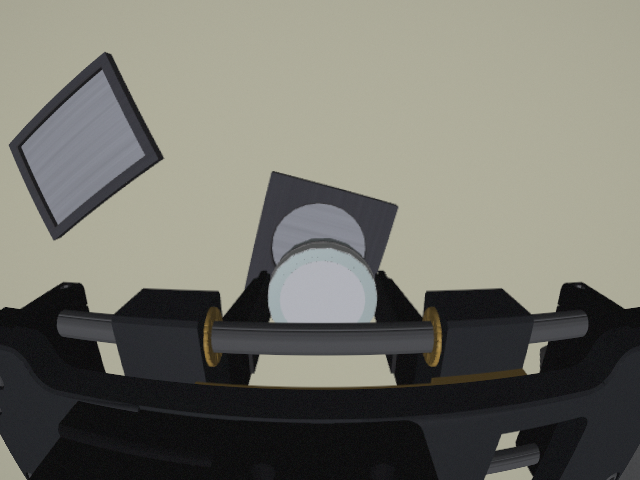

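Run:
```python
from h import *
w=np.load("w7.npz");P=(w["p"],w["r"])
q=plane("wrist",[[273,172],[398,206],[272,243],[366,243],[319,204]],10,P)[:,:2];print(q)
u=q[1]-q[0];n=np.array([u[1],-u[0]]);n/=np.linalg.norm(n)
print(np.linalg.norm(u),(q[0]+q[1])/2+43*n)
print(plane("wrist",[[323,298]],89.4,P))
from cell import env
print(env.state()["eef_pos"])
```

```text
[[581.95969364 201.59878783]
 [663.65257195 179.55452025]
 [580.10703615 154.29817632]
 [642.96724111 154.30286618]
 [611.57413628 180.52452863]]
84.61486925391169 [611.60356859 149.06156576]
[[613.72733812 149.08503952  89.4       ]]
[611.24761283 146.44415192  85.02274567]
```

Emit:
{"api": "jog_arm", "payload": {
  "series": [
    {"dx": 0, "dy": 0.001, "dz": -0.02, "rx": 0, "ry": 0, "rz": 0, "gripper": 0.3},
    {"dx": 0, "dy": 0, "dz": -0.02, "rx": 0, "ry": 0, "rz": 0, "gripper": 0.3},
    {"dx": 0, "dy": 0, "dz": -0.012, "rx": 0, "ry": 0, "rz": 0, "gripper": 0.3},
    {"dx": 0, "dy": 0, "dz": -0.004, "rx": 0, "ry": 0, "rz": 0, "gripper": 0.3},
    {"dx": 0, "dy": 0, "dz": 0, "rx": 0, "ry": 0, "rz": 0, "gripper": 0.3},
    {"dx": 0, "dy": 0, "dz": 0, "rx": 0, "ry": 0, "rz": 0, "gripper": 0.3},
    {"dx": 0, "dy": 0, "dz": 0, "rx": 0, "ry": 0, "rz": 0, "gripper": 0.3}
  ]
}}

```text
t: 10.1
eef_pos: [612.4, 147.5, 32.5]
tcp_rot: [-1.571, -0.001, 0.0]
ft_force: [-0.6, -1.4, 0.1]
opening: 0.538
```

Emit:
{"api": "jog_arm", "payload": {
  "series": [
    {"dx": -0.001, "dy": 0, "dz": -0.006, "rx": 0, "ry": 0, "rz": 0, "gripper": 0.3},
    {"dx": 0, "dy": 0, "dz": -0.001, "rx": 0, "ry": 0, "rz": 0, "gripper": 0.3},
    {"dx": 0, "dy": 0, "dz": 0, "rx": 0, "ry": 0, "rz": 0, "gripper": 0.3},
    {"dx": 0, "dy": 0, "dz": 0, "rx": 0, "ry": 0, "rz": 0, "gripper": 0.3}
  ]
}}

```text
t: 10.5
eef_pos: [611.0, 147.5, 24.6]
tcp_rot: [-1.571, -0.0, -0.0]
ft_force: [-0.9, -0.2, -0.3]
opening: 0.535
```

Emit:
{"api": "jog_arm", "payload": {
  "series": [
    {"dx": 0, "dy": 0, "dz": -0.0005, "rx": 0, "ry": 0, "rz": 0, "gripper": 0.3},
    {"dx": 0, "dy": 0, "dz": 0, "rx": 0, "ry": 0, "rz": 0, "gripper": 0.3},
    {"dx": 0, "dy": 0, "dz": 0, "rx": 0, "ry": 0, "rz": 0, "gripper": 0.8},
    {"dx": 0, "dy": 0, "dz": 0, "rx": 0, "ry": 0, "rz": 0, "gripper": 0.8},
    {"dx": 0, "dy": 0, "dz": 0, "rx": 0, "ry": 0, "rz": 0, "gripper": 0.8},
    {"dx": 0, "dy": 0, "dz": 0.01, "rx": 0, "ry": 0, "rz": 0, "gripper": 0.9},
    {"dx": 0, "dy": 0, "dz": 0.04, "rx": 0, "ry": 0, "rz": 0, "gripper": 1},
    {"dx": 0, "dy": 0, "dz": 0.04, "rx": 0, "ry": 0, "rz": 0, "gripper": 1}
  ]
}}

```text
t: 11.3
eef_pos: [610.6, 147.4, 115.3]
tcp_rot: [-1.571, 0.002, -0.0]
ft_force: [-0.6, -0.5, 0.4]
opening: 0.971
```

Run:
```python
from h import *
im,p=snap("wrist","w8");print(p)
np.savez("w8.npz",p=p[0],r=p[1])
im,_=snap("side","s8")
cv2.imwrite("pics/s8c.png",cv2.resize(im[210:370,220:430],None,fx=3,fy=3))
```

```text
(array([610.59740838, 147.43754459, 115.25231828]), array([-1.57102626e+00,  1.55605725e-03, -3.63408197e-05]))
```

View pics/w8.png

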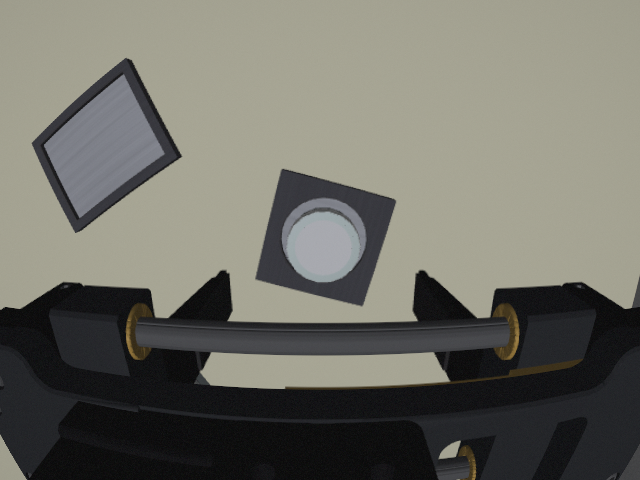

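View pics/s8c.png

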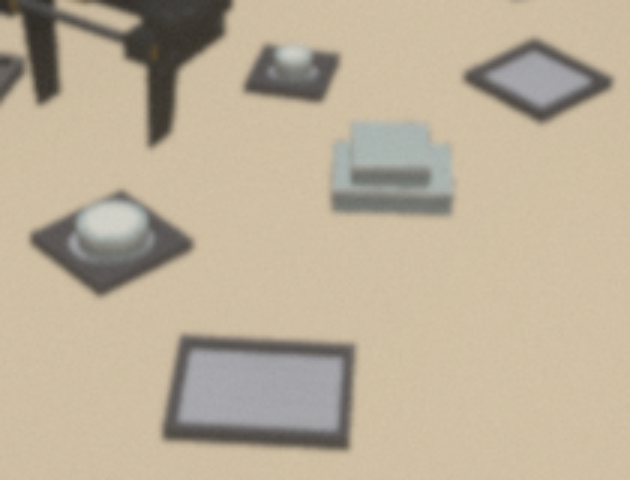

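Emit:
{"api": "jog_arm", "payload": {
  "series": [
    {"dx": -0.022, "dy": -0.029, "dz": 0, "rx": 0, "ry": 0, "rz": 5.25, "gripper": 1},
    {"dx": -0.022, "dy": -0.029, "dz": 0, "rx": 0, "ry": 0, "rz": 5.25, "gripper": 1},
    {"dx": -0.022, "dy": -0.029, "dz": 0, "rx": 0, "ry": 0, "rz": 5.25, "gripper": 1},
    {"dx": -0.022, "dy": -0.029, "dz": 0, "rx": 0, "ry": 0, "rz": 5.25, "gripper": 1},
    {"dx": -0.022, "dy": -0.029, "dz": 0, "rx": 0, "ry": 0, "rz": 5.25, "gripper": 1},
    {"dx": -0.024, "dy": -0.029, "dz": 0, "rx": 0, "ry": 0, "rz": 5.25, "gripper": 1},
    {"dx": 0, "dy": 0, "dz": 0, "rx": 0, "ry": 0, "rz": 0, "gripper": 1},
    {"dx": 0, "dy": 0, "dz": 0, "rx": 0, "ry": 0, "rz": 0, "gripper": 1},
    {"dx": 0, "dy": 0, "dz": 0, "rx": 0, "ry": 0, "rz": 0, "gripper": 1}
  ]
}}

```text
t: 12.3
eef_pos: [477.6, -26.1, 114.3]
tcp_rot: [-1.571, -0.001, 0.549]
ft_force: [0.6, -0.7, -0.1]
opening: 0.997
```

Run:
```python
from h import *
im,p=snap("wrist","w9");print(p)
np.savez("w9.npz",p=p[0],r=p[1])
g=cv2.resize(im[140:340,200:440],None,fx=3.3,fy=3.3,interpolation=cv2.INTER_CUBIC)
a=np.radians(31.5);e=np.array([np.cos(a),np.sin(a)]);f=np.array([-e[1],e[0]]);c=np.array([476.2,-26.4])
t=np.linspace(-30,30,25);X=[]
for s in(-30,30):
  for k in t: X+=[np.r_[c+e*k+f*s,46],np.r_[c+f*k+e*s,46]]
q=proj("wrist",X,p)
for x,y in ((q-[200,140]+.5)*3.3).astype(int): cv2.circle(g,(int(x),int(y)),1,(0,0,255),-1)
cv2.imwrite("pics/w9c.png",g)
```

```text
(array([477.62677548, -26.12719009, 114.28242602]), array([-1.57120166e+00, -6.05267360e-04,  5.49123824e-01]))
```

View pics/w9c.png

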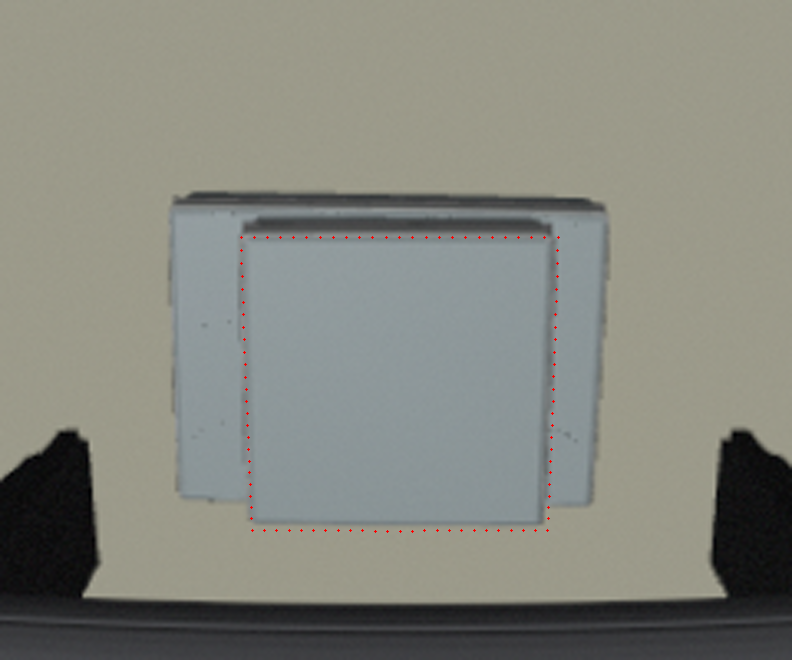

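Emit:
{"api": "jog_arm", "payload": {
  "series": [
    {"dx": -0.001, "dy": 0, "dz": -0.035, "rx": 0, "ry": 0, "rz": 0, "gripper": 1},
    {"dx": 0, "dy": 0, "dz": -0.025, "rx": 0, "ry": 0, "rz": 0, "gripper": 1},
    {"dx": 0, "dy": 0, "dz": -0.0105, "rx": 0, "ry": 0, "rz": 0, "gripper": 1},
    {"dx": 0, "dy": 0, "dz": 0, "rx": 0, "ry": 0, "rz": 0, "gripper": 0.8},
    {"dx": 0, "dy": 0, "dz": 0, "rx": 0, "ry": 0, "rz": 0, "gripper": 0.4},
    {"dx": 0, "dy": 0, "dz": 0, "rx": 0, "ry": 0, "rz": 0, "gripper": 0.4},
    {"dx": 0, "dy": 0, "dz": 0, "rx": 0, "ry": 0, "rz": 0, "gripper": 0.4},
    {"dx": 0, "dy": 0, "dz": 0, "rx": 0, "ry": 0, "rz": 0, "gripper": 0.4},
    {"dx": 0, "dy": 0, "dz": 0, "rx": 0, "ry": 0, "rz": 0, "gripper": 0.4},
    {"dx": 0, "dy": 0, "dz": 0, "rx": 0, "ry": 0, "rz": 0, "gripper": 0.4},
    {"dx": 0, "dy": 0, "dz": 0, "rx": 0, "ry": 0, "rz": 0, "gripper": 0.4}
  ]
}}

```text
t: 13.45
eef_pos: [476.3, -26.5, 44.3]
tcp_rot: [-1.571, -0.001, 0.55]
ft_force: [0.5, 1.7, 6.4]
opening: 0.625
```

Run:
```python
from h import *
# square holder from scene & w2, w8 plate
w=np.load("w2.npz");P=(w["p"],w["r"]);im=cv2.imread("pics/w2.png")
cv2.imwrite("pics/w2s.png",cv2.resize(im[255:335,235:335],None,fx=6,fy=6,interpolation=cv2.INTER_CUBIC))
w=np.load("w8.npz");P=(w["p"],w["r"]);im=cv2.imread("pics/w8.png")
for name,mm in(("dark",(im.max(2)<80).astype(np.uint8)),("floor",((im[:,:,0].astype(int)-im[:,:,2]>0)&(im.max(2)>95)).astype(np.uint8))):
  cs,_=cv2.findContours(mm,cv2.RETR_EXTERNAL,cv2.CHAIN_APPROX_NONE)
  for c in cs:
    if 500<cv2.contourArea(c)<20000:
        q=plane("wrist",c[:,0],10,P)[:,:2].astype(np.float32)
        print(name,cv2.boundingRect(c),cv2.minAreaRect(q))
```

```text
dark (256, 169, 140, 137) ((611.0380249023438, 149.87164306640625), (86.6753921508789, 85.3355484008789), 74.7868423461914)
dark (32, 58, 150, 175) ((428.8162536621094, 226.67144775390625), (123.24111938476562, 95.49995422363281), 28.61248016357422)
floor (282, 198, 84, 85) ((610.4599609375, 150.1031494140625), (63.4880485534668, 62.093780517578125), 47.184391021728516)
floor (44, 74, 121, 144) ((429.8169860839844, 226.348388671875), (100.26709747314453, 75.77799987792969), 28.5308837890625)
```

View pics/w2s.png

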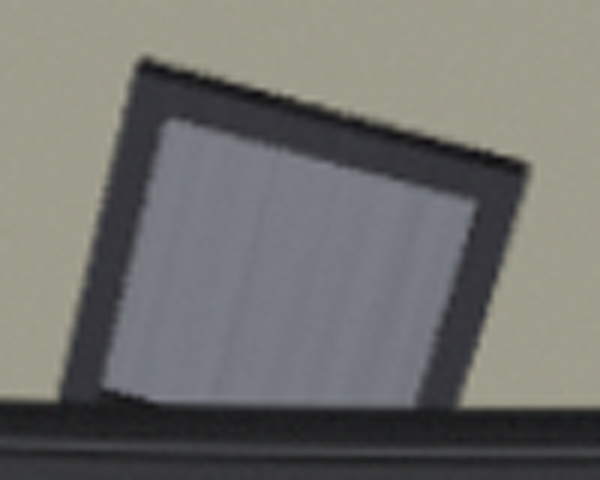

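Run:
```python
from h import *
w=np.load("w2.npz");P=(w["p"],w["r"])
f=lambda L:[[235+(a+.5)/6-.5,255+(b+.5)/6-.5] for a,b in L]
q=plane("wrist",f([(141,74),(522,176)]),10,P)[:,:2]
r=plane("wrist",f([(145,58),(530,163)]),0,P)[:,:2]
for q in(q,r):
  u=q[1]-q[0];n=np.array([u[1],-u[0]]);n/=np.linalg.norm(n)
  print(np.linalg.norm(u),np.degrees(np.arctan2(u[1],u[0])),(q[0]+q[1])/2+45*n)
```

```text
86.55918845382323 -15.854378479647199 [ 448.781141   -236.21060422]
89.29102520288492 -16.13012935828674 [ 449.12754792 -236.36466672]
```

Emit:
{"api": "jog_arm", "payload": {
  "series": [
    {"dx": 0, "dy": 0, "dz": 0.005, "rx": 0, "ry": 0, "rz": 0, "gripper": 0.4},
    {"dx": 0, "dy": 0, "dz": 0.015, "rx": 0, "ry": 0, "rz": 0, "gripper": 0.4},
    {"dx": 0, "dy": 0, "dz": 0.02, "rx": 0, "ry": 0, "rz": 0, "gripper": 0.4},
    {"dx": -0.001, "dy": -0.013, "dz": 0.02, "rx": 0, "ry": 0, "rz": -3.5, "gripper": 0.4},
    {"dx": -0.004, "dy": -0.027, "dz": 0, "rx": 0, "ry": 0, "rz": -6.5, "gripper": 0.4},
    {"dx": -0.004, "dy": -0.03, "dz": 0, "rx": 0, "ry": 0, "rz": -7.5, "gripper": 0.4},
    {"dx": -0.004, "dy": -0.035, "dz": 0, "rx": 0, "ry": 0, "rz": -7.5, "gripper": 0.4},
    {"dx": -0.004, "dy": -0.035, "dz": 0, "rx": 0, "ry": 0, "rz": -7.5, "gripper": 0.4},
    {"dx": -0.004, "dy": -0.03, "dz": 0, "rx": 0, "ry": 0, "rz": -7, "gripper": 0.4},
    {"dx": -0.004, "dy": -0.025, "dz": 0, "rx": 0, "ry": 0, "rz": -5, "gripper": 0.4},
    {"dx": -0.0025, "dy": -0.0145, "dz": 0, "rx": 0, "ry": 0, "rz": -3, "gripper": 0.4},
    {"dx": 0, "dy": 0, "dz": 0, "rx": 0, "ry": 0, "rz": 0, "gripper": 0.4}
  ]
}}

```text
t: 14.65
eef_pos: [448.3, -237.2, 103.8]
tcp_rot: [-1.571, -0.0, -0.282]
ft_force: [0.1, 0.4, -1.0]
opening: 0.628
```

Emit:
{"api": "jog_arm", "payload": {
  "series": [
    {"dx": 0, "dy": 0, "dz": 0, "rx": 0, "ry": 0, "rz": 0, "gripper": 0.4}
  ]
}}

```text
t: 14.75
eef_pos: [448.4, -235.4, 103.7]
tcp_rot: [-1.571, 0.0, -0.278]
ft_force: [0.2, -0.4, -1.1]
opening: 0.628
```

Run:
```python
from h import *
im,p=snap("wrist","w10");print(p)
np.savez("w10.npz",p=p[0],r=p[1])
```

```text
(array([ 448.38148693, -235.40481293,  103.67836743]), array([-1.57056904e+00,  3.31089384e-04, -2.77816199e-01]))
```

View pics/w10.png

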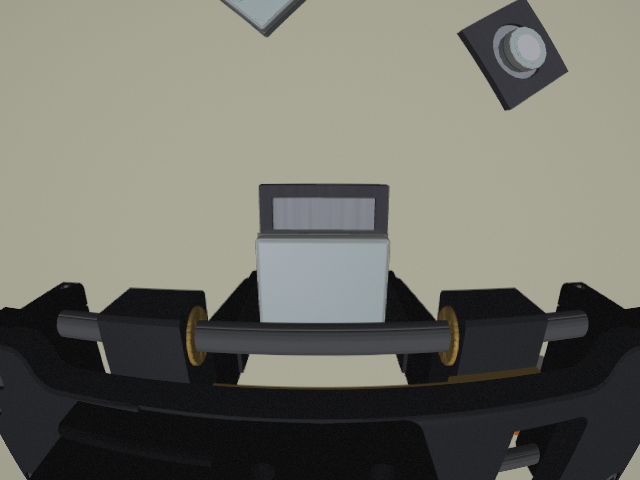

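Run:
```python
from h import *
w=np.load("w10.npz");P=(w["p"],w["r"])
q=plane("wrist",[(260,187),(387.5,187)],10,P)[:,:2]
u=q[1]-q[0];n=np.array([u[1],-u[0]]);n/=np.linalg.norm(n)
print(np.linalg.norm(u),np.degrees(np.arctan2(u[1],u[0])),(q[0]+q[1])/2+45*n)
d=plane("wrist",[(257.5,239),(388.5,237.5)],105.7,P)[:,:2]
u=d[1]-d[0];n=np.array([u[1],-u[0]]);n/=np.linalg.norm(n)
print(np.linalg.norm(u),np.degrees(np.arctan2(u[1],u[0])),(d[0]+d[1])/2+30*n)
```

```text
87.87555439661642 -15.880076175116235 [ 448.53831045 -237.57685977]
57.82194886881685 -15.22195414173708 [ 448.9927395  -234.64758258]
```

Emit:
{"api": "jog_arm", "payload": {
  "series": [
    {"dx": 0, "dy": -0.002, "dz": -0.025, "rx": 0, "ry": 0, "rz": 0, "gripper": 0.4},
    {"dx": 0, "dy": 0, "dz": -0.03, "rx": 0, "ry": 0, "rz": 0, "gripper": 0.4},
    {"dx": 0, "dy": 0, "dz": -0.015, "rx": 0, "ry": 0, "rz": 0, "gripper": 0.4},
    {"dx": 0, "dy": 0, "dz": -0.006, "rx": 0, "ry": 0, "rz": 0, "gripper": 0.4},
    {"dx": 0, "dy": 0, "dz": -0.0015, "rx": 0, "ry": 0, "rz": 0, "gripper": 0.4},
    {"dx": 0, "dy": 0, "dz": 0, "rx": 0, "ry": 0, "rz": 0, "gripper": 0.4},
    {"dx": 0, "dy": 0, "dz": 0, "rx": 0, "ry": 0, "rz": 0, "gripper": 0.4}
  ]
}}

```text
t: 15.5
eef_pos: [448.9, -238.0, 27.0]
tcp_rot: [-1.571, -0.001, -0.279]
ft_force: [-0.1, 0.2, -0.3]
opening: 0.625
```

Emit:
{"api": "jog_arm", "payload": {
  "series": [
    {"dx": 0, "dy": 0.0005, "dz": -0.0015, "rx": 0, "ry": 0, "rz": 0, "gripper": 0.4},
    {"dx": 0, "dy": 0, "dz": 0, "rx": 0, "ry": 0, "rz": 0, "gripper": 0.4},
    {"dx": 0, "dy": 0, "dz": 0, "rx": 0, "ry": 0, "rz": 0, "gripper": 0.4}
  ]
}}

```text
t: 15.8
eef_pos: [448.6, -237.5, 24.9]
tcp_rot: [-1.571, -0.0, -0.279]
ft_force: [0.2, 0.1, -0.2]
opening: 0.629
```

Emit:
{"api": "jog_arm", "payload": {
  "series": [
    {"dx": 0, "dy": 0, "dz": -0.0006, "rx": 0, "ry": 0, "rz": 0, "gripper": 0.4},
    {"dx": 0, "dy": 0, "dz": 0, "rx": 0, "ry": 0, "rz": 0, "gripper": 0.4},
    {"dx": 0, "dy": 0, "dz": 0, "rx": 0, "ry": 0, "rz": 0, "gripper": 0.9},
    {"dx": 0, "dy": 0, "dz": 0, "rx": 0, "ry": 0, "rz": 0, "gripper": 0.9},
    {"dx": 0, "dy": 0, "dz": 0, "rx": 0, "ry": 0, "rz": 0, "gripper": 0.9},
    {"dx": 0, "dy": 0, "dz": 0.01, "rx": 0, "ry": 0, "rz": 0, "gripper": 0.95},
    {"dx": 0, "dy": 0, "dz": 0.04, "rx": 0, "ry": 0, "rz": 0, "gripper": 1},
    {"dx": 0, "dy": 0, "dz": 0.04, "rx": 0, "ry": 0, "rz": 0, "gripper": 1}
  ]
}}

```text
t: 16.6
eef_pos: [448.1, -237.2, 115.2]
tcp_rot: [-1.57, 0.002, -0.279]
ft_force: [-0.1, 0.9, 0.1]
opening: 0.994
```

Run:
```python
from h import *
im,p=snap("wrist","w11");print(p)
np.savez("w11.npz",p=p[0],r=p[1])
im,_=snap("side","s11")
cv2.imwrite("pics/s11c.png",cv2.resize(im[210:370,220:430],None,fx=3,fy=3))
```

```text
(array([ 448.08584448, -237.19066408,  115.19271027]), array([-1.57012738,  0.001783  , -0.2793153 ]))
```

View pics/w11.png

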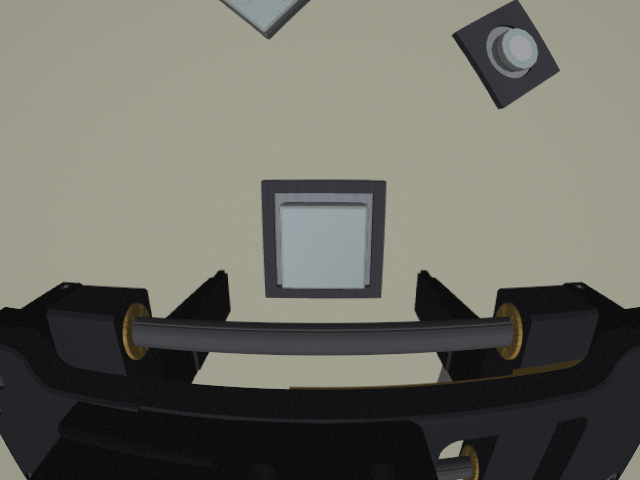

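View pics/s11c.png

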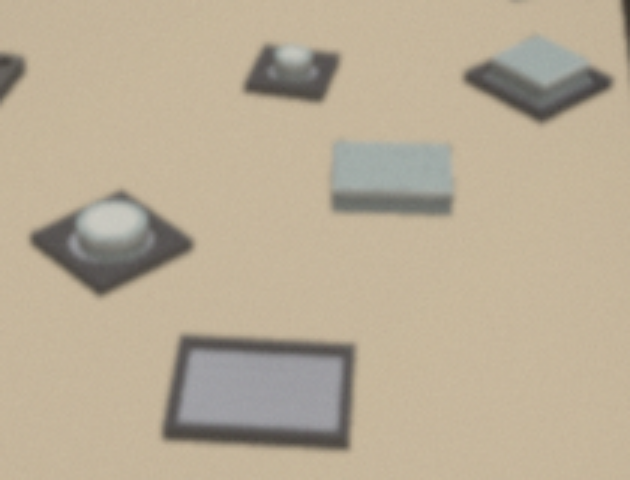

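Run:
```python
from h import *
w=np.load("w11.npz");P=(w["p"],w["r"])
a=plane("wrist",[(281,206),(367,206),(282,289),(365,290)],26,P)[:,:2].mean(0)
b=plane("wrist",[(262,181),(386,181),(266,297),(381,297)],10,P)[:,:2].mean(0)
print(a,b,b-a)
```

```text
[ 448.6284915  -237.50081603] [ 449.04283311 -236.1911844 ] [0.41434161 1.30963163]
```

Emit:
{"api": "jog_arm", "payload": {
  "series": [
    {"dx": 0.0025, "dy": 0.015, "dz": 0, "rx": 0, "ry": 0, "rz": -3.5, "gripper": 1},
    {"dx": 0.0035, "dy": 0.03, "dz": 0, "rx": 0, "ry": 0, "rz": -6, "gripper": 1},
    {"dx": 0.0035, "dy": 0.03, "dz": 0, "rx": 0, "ry": 0, "rz": -6, "gripper": 1},
    {"dx": 0.0035, "dy": 0.03, "dz": 0, "rx": 0, "ry": 0, "rz": -6, "gripper": 1},
    {"dx": 0.0035, "dy": 0.03, "dz": 0, "rx": 0, "ry": 0, "rz": -6, "gripper": 1},
    {"dx": 0.0035, "dy": 0.03, "dz": 0, "rx": 0, "ry": 0, "rz": -6, "gripper": 1},
    {"dx": 0.003, "dy": 0.025, "dz": 0, "rx": 0, "ry": 0, "rz": -6, "gripper": 1},
    {"dx": 0.003, "dy": 0.019, "dz": 0, "rx": 0, "ry": 0, "rz": -4, "gripper": 1},
    {"dx": 0, "dy": 0, "dz": 0, "rx": 0, "ry": 0, "rz": 0, "gripper": 1},
    {"dx": 0, "dy": 0, "dz": 0, "rx": 0, "ry": 0, "rz": 0, "gripper": 1},
    {"dx": 0, "dy": 0, "dz": 0, "rx": 0, "ry": 0, "rz": 0, "gripper": 1}
  ]
}}

```text
t: 17.8
eef_pos: [474.4, -29.2, 114.0]
tcp_rot: [-1.571, -0.0, -1.038]
ft_force: [0.6, 0.8, 0.1]
opening: 1.0
```

Run:
```python
from h import *
im,p=snap("wrist","w12");print(p)
np.savez("w12.npz",p=p[0],r=p[1])
```

```text
(array([474.43483536, -29.16083209, 114.04195492]), array([-1.57085998e+00, -1.43986132e-04, -1.03768105e+00]))
```

View pics/w12.png

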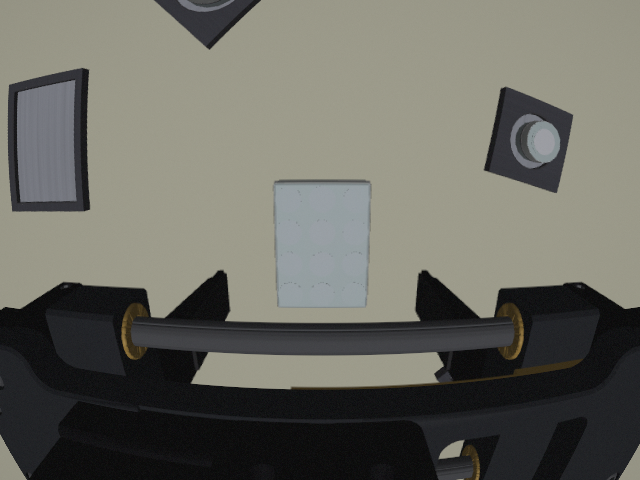

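Run:
```python
from h import *
w=np.load("w12.npz");P=(w["p"],w["r"])
q=plane("wrist",[(275,184),(370,184),(368,306),(277,306)],24,P)[:,:2]
print(q.mean(0),cv2.minAreaRect(q.astype(np.float32)))
q=plane("wrist",[(10,85),(88,69),(89,210),(12,210)],10,P)[:,:2]
print(q.mean(0),cv2.minAreaRect(q.astype(np.float32)))
```

```text
[474.76641392 -29.19882836] ((474.7792053222656, -29.212753295898438), (89.50794982910156, 67.259033203125), 30.54623031616211)
[428.50169579 222.87172289] ((428.51812744140625, 223.3960723876953), (118.02521514892578, 99.93301391601562), 28.38579750061035)
```

Emit:
{"api": "jog_arm", "payload": {
  "series": [
    {"dx": 0, "dy": 0, "dz": -0.04, "rx": 0, "ry": 0, "rz": 0, "gripper": 1},
    {"dx": 0, "dy": 0, "dz": -0.03, "rx": 0, "ry": 0, "rz": 0, "gripper": 1},
    {"dx": 0, "dy": 0, "dz": -0.018, "rx": 0, "ry": 0, "rz": 0, "gripper": 1},
    {"dx": 0, "dy": 0, "dz": -0.006, "rx": 0, "ry": 0, "rz": 0, "gripper": 1},
    {"dx": 0, "dy": 0, "dz": 0, "rx": 0, "ry": 0, "rz": 0, "gripper": 0.9},
    {"dx": 0, "dy": 0, "dz": 0, "rx": 0, "ry": 0, "rz": 0, "gripper": 0.5},
    {"dx": 0, "dy": 0, "dz": 0, "rx": 0, "ry": 0, "rz": 0, "gripper": 0.5},
    {"dx": 0, "dy": 0, "dz": 0, "rx": 0, "ry": 0, "rz": 0, "gripper": 0.5},
    {"dx": 0, "dy": 0, "dz": 0, "rx": 0, "ry": 0, "rz": 0, "gripper": 0.5},
    {"dx": 0, "dy": 0, "dz": 0, "rx": 0, "ry": 0, "rz": 0, "gripper": 0.5},
    {"dx": 0, "dy": 0, "dz": 0, "rx": 0, "ry": 0, "rz": 0, "gripper": 0.5}
  ]
}}

```text
t: 18.95
eef_pos: [474.8, -28.6, 20.8]
tcp_rot: [-1.57, -0.001, -1.038]
ft_force: [-0.9, -0.2, 7.4]
opening: 0.692
```

Emit:
{"api": "jog_arm", "payload": {
  "series": [
    {"dx": 0, "dy": 0, "dz": 0.005, "rx": 0, "ry": 0, "rz": 0, "gripper": 0.5},
    {"dx": 0, "dy": 0, "dz": 0.015, "rx": 0, "ry": 0, "rz": 0, "gripper": 0.5},
    {"dx": 0, "dy": 0, "dz": 0.02, "rx": 0, "ry": 0, "rz": 0, "gripper": 0.5},
    {"dx": -0.002, "dy": 0.012, "dz": 0.02, "rx": 0, "ry": 0, "rz": 0, "gripper": 0.5},
    {"dx": -0.005, "dy": 0.028, "dz": 0.01, "rx": 0, "ry": 0, "rz": 0, "gripper": 0.5},
    {"dx": -0.007, "dy": 0.04, "dz": 0, "rx": 0, "ry": 0, "rz": -1, "gripper": 0.5},
    {"dx": -0.007, "dy": 0.04, "dz": 0, "rx": 0, "ry": 0, "rz": -1, "gripper": 0.5},
    {"dx": -0.007, "dy": 0.04, "dz": 0, "rx": 0, "ry": 0, "rz": 0, "gripper": 0.5},
    {"dx": -0.007, "dy": 0.04, "dz": 0, "rx": 0, "ry": 0, "rz": 0, "gripper": 0.5},
    {"dx": -0.006, "dy": 0.03, "dz": 0, "rx": 0, "ry": 0, "rz": 0, "gripper": 0.5},
    {"dx": -0.003, "dy": 0.016, "dz": 0, "rx": 0, "ry": 0, "rz": 0, "gripper": 0.5},
    {"dx": -0.002, "dy": 0.008, "dz": 0, "rx": 0, "ry": 0, "rz": 0, "gripper": 0.5}
  ]
}}

```text
t: 20.15
eef_pos: [428.0, 226.9, 90.3]
tcp_rot: [-1.571, -0.0, -1.072]
ft_force: [-0.2, 0.2, -1.2]
opening: 0.69
```

Emit:
{"api": "jog_arm", "payload": {
  "series": [
    {"dx": 0, "dy": 0, "dz": 0, "rx": 0, "ry": 0, "rz": 0, "gripper": 0.5},
    {"dx": 0, "dy": 0, "dz": 0, "rx": 0, "ry": 0, "rz": 0, "gripper": 0.5}
  ]
}}

```text
t: 20.35
eef_pos: [428.6, 224.9, 90.1]
tcp_rot: [-1.571, -0.0, -1.074]
ft_force: [0.9, -0.3, -0.6]
opening: 0.69
```

Run:
```python
from h import *
im,p=snap("wrist","w13");print(p)
np.savez("w13.npz",p=p[0],r=p[1])
im,_=snap("side","s13")
cv2.imwrite("pics/s13c.png",cv2.resize(im[210:370,220:430],None,fx=3,fy=3))
```

```text
(array([428.57791256, 224.93669678,  90.12905305]), array([-1.57095733e+00, -1.41631775e-04, -1.07360951e+00]))
```

View pics/w13.png

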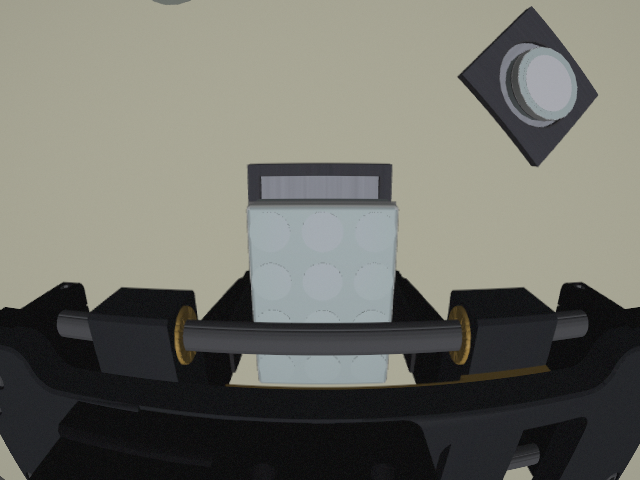

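View pics/s13c.png

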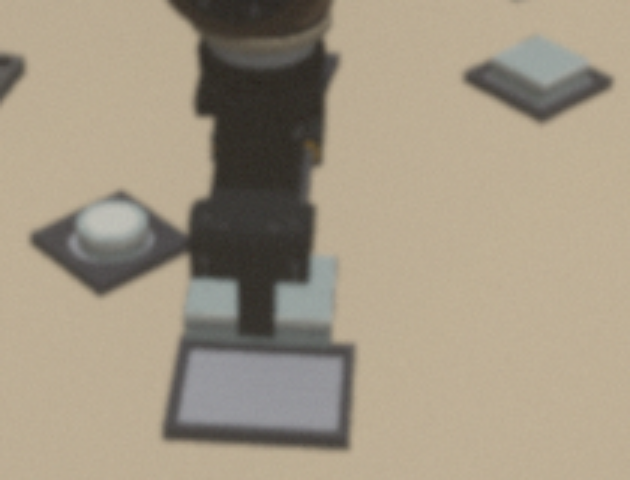

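Run:
```python
from h import *
w=np.load("w13.npz");P=(w["p"],w["r"])
q=plane("wrist",[(248.5,165),(391.5,165)],10,P)[:,:2]
u=q[1]-q[0];n=np.array([u[1],-u[0]]);n/=np.linalg.norm(n)
print(np.linalg.norm(u),np.degrees(np.arctan2(u[1],u[0])),(q[0]+q[1])/2+60*n)
d=plane("wrist",[(248,206),(397.5,205),(386,382),(258,382)],94,P)[:,:2]
print(d.mean(0),cv2.minAreaRect(d.astype(np.float32)))
u=d[1]-d[0];n=np.array([u[1],-u[0]]);n/=np.linalg.norm(n)
print((d[0]+d[1])/2+46*n)
```

```text
92.72474083904196 -61.5497364421129 [426.76889482 225.67158114]
[428.89952788 225.05754785] ((428.63629150390625, 225.39149475097656), (90.90528869628906, 65.78372955322266), 28.816112518310547)
[428.55340205 224.3200916 ]
```

Emit:
{"api": "jog_arm", "payload": {
  "series": [
    {"dx": -0.001, "dy": 0.001, "dz": -0.02, "rx": 0, "ry": 0, "rz": 0, "gripper": 0.5},
    {"dx": 0, "dy": 0, "dz": -0.025, "rx": 0, "ry": 0, "rz": 0, "gripper": 0.5},
    {"dx": 0, "dy": 0, "dz": -0.012, "rx": 0, "ry": 0, "rz": 0, "gripper": 0.5},
    {"dx": 0, "dy": 0, "dz": -0.006, "rx": 0, "ry": 0, "rz": 0, "gripper": 0.5},
    {"dx": 0, "dy": 0, "dz": -0.001, "rx": 0, "ry": 0, "rz": 0, "gripper": 0.5},
    {"dx": 0, "dy": 0, "dz": 0, "rx": 0, "ry": 0, "rz": 0, "gripper": 0.5},
    {"dx": 0, "dy": 0, "dz": 0, "rx": 0, "ry": 0, "rz": 0, "gripper": 0.5},
    {"dx": 0, "dy": 0, "dz": 0, "rx": 0, "ry": 0, "rz": 0, "gripper": 0.5}
  ]
}}

```text
t: 21.25
eef_pos: [427.8, 226.6, 26.7]
tcp_rot: [-1.57, -0.0, -1.073]
ft_force: [-0.2, -0.3, -2.0]
opening: 0.69
```

Emit:
{"api": "jog_arm", "payload": {
  "series": [
    {"dx": 0, "dy": -0.0005, "dz": -0.0015, "rx": 0, "ry": 0, "rz": 0, "gripper": 0.5},
    {"dx": 0, "dy": 0, "dz": 0, "rx": 0, "ry": 0, "rz": 0, "gripper": 0.5},
    {"dx": 0, "dy": 0, "dz": 0, "rx": 0, "ry": 0, "rz": 0, "gripper": 0.5}
  ]
}}

```text
t: 21.55
eef_pos: [427.7, 226.1, 24.8]
tcp_rot: [-1.57, -0.0, -1.073]
ft_force: [0.3, 0.5, 3.6]
opening: 0.691
```

Emit:
{"api": "jog_arm", "payload": {
  "series": [
    {"dx": 0, "dy": 0, "dz": 0, "rx": 0, "ry": 0, "rz": 0, "gripper": 1},
    {"dx": 0, "dy": 0, "dz": 0, "rx": 0, "ry": 0, "rz": 0, "gripper": 1},
    {"dx": 0, "dy": 0, "dz": 0, "rx": 0, "ry": 0, "rz": 0, "gripper": 1},
    {"dx": 0, "dy": 0, "dz": 0.01, "rx": 0, "ry": 0, "rz": 0, "gripper": 1},
    {"dx": 0, "dy": 0, "dz": 0.04, "rx": 0, "ry": 0, "rz": 0, "gripper": 1},
    {"dx": 0, "dy": 0, "dz": 0.045, "rx": 0, "ry": 0, "rz": 0, "gripper": 1},
    {"dx": 0, "dy": 0, "dz": 0.04, "rx": 0, "ry": 0, "rz": 0, "gripper": 1},
    {"dx": 0, "dy": 0, "dz": 0, "rx": 0, "ry": 0, "rz": 0, "gripper": 1},
    {"dx": 0, "dy": 0, "dz": 0, "rx": 0, "ry": 0, "rz": 0, "gripper": 1}
  ]
}}

```text
t: 22.45
eef_pos: [427.5, 226.0, 160.6]
tcp_rot: [-1.569, -0.0, -1.073]
ft_force: [-0.1, -0.4, -0.2]
opening: 1.0
```

Run:
```python
from h import *
im,p=snap("wrist","w14");print(p)
np.savez("w14.npz",p=p[0],r=p[1])
im,_=snap("side","s14")
cv2.imwrite("pics/s14c.png",cv2.resize(im[170:390,160:430],None,fx=2.7,fy=2.7))
im,_=snap("scene","c14")
```

```text
(array([427.52616883, 226.04098893, 160.59879494]), array([-1.56863431e+00, -4.19502761e-04, -1.07331781e+00]))
```

View pics/w14.png

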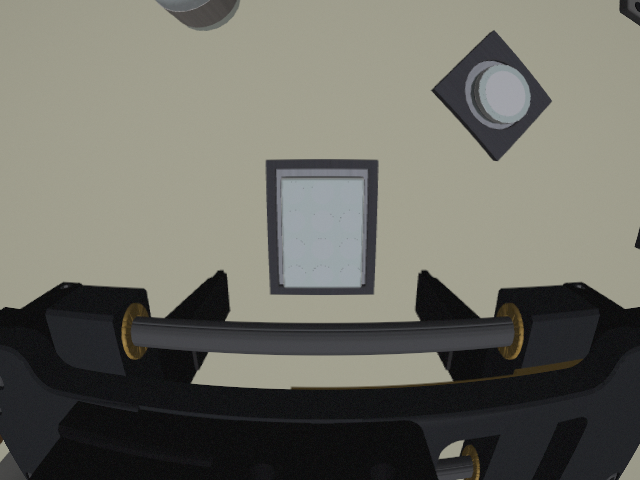

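View pics/s14c.png

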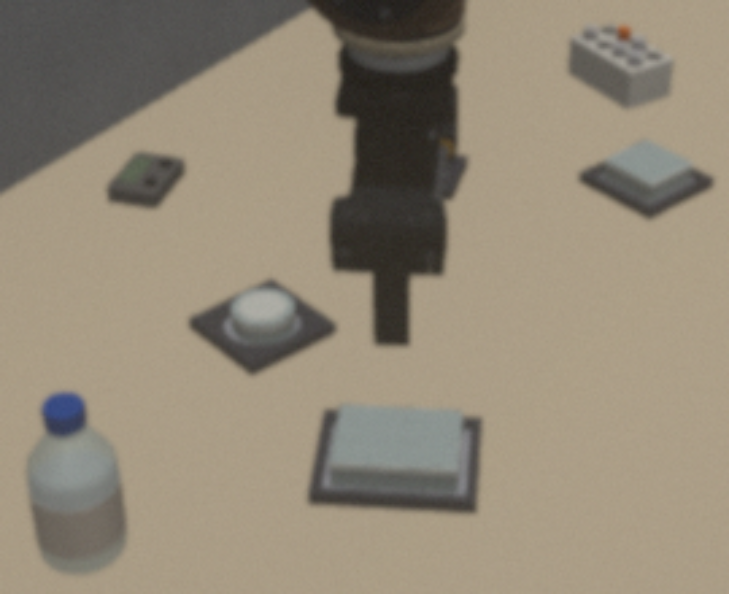

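View pics/c14.png

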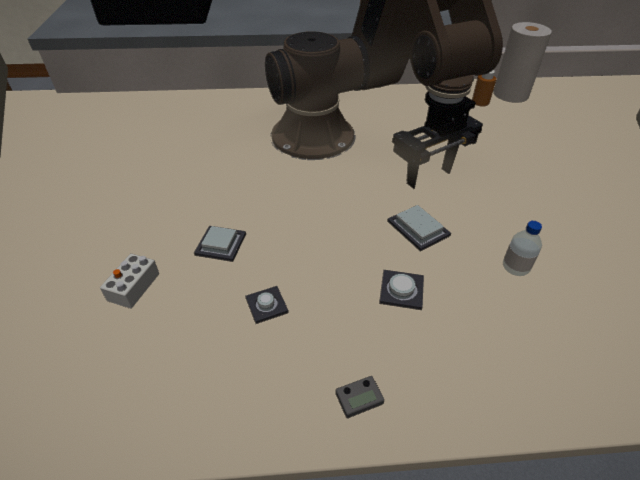

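Run:
```python
from h import *
w=np.load("w14.npz");P=(w["p"],w["r"])
a=plane("wrist",[(281,179),(365,179),(362,286),(283,286)],28,P)[:,:2]
b=plane("wrist",[(267,160),(378,160),(373.5,294),(271,294)],10,P)[:,:2]
print(a.mean(0),b.mean(0),cv2.minAreaRect(a.astype(np.float32)),cv2.minAreaRect(b.astype(np.float32)))
from cell import env
print(env.job_done())
```

```text
[427.64496815 225.53969572] [427.30436812 225.67876775] ((427.57794189453125, 225.67864990234375), (89.93782043457031, 66.85443878173828), 28.46950912475586) ((427.2460632324219, 225.7714080810547), (119.5912857055664, 93.06733703613281), 28.520294189453125)
the job is handed in; nothing more can be done
None
```

I took the stack apart from the top: small dish, larger round dish, square dish, then well plate. Each one was set into its matching holder and let go before the next was taken. The job was handed in at about 22.6 s, against the 112 s limit.

- **Final pictures:** the last wrist, side and scene pictures together show all four vessels sitting flat in their recesses. The gripper was open and about 135 mm above where it let go of the plate.
- **Centring:** measured in the wrist camera, the square dish was about 1.4 mm off the holder centre and the well plate about 0.4 mm, parallel to its holder within 0.1°. The round dishes were centred by eye in the pictures only. The play is 6 mm.
- **Bystanders:** the reagent bottle and tube rack look unmoved in the scene and side pictures.
- **Forces:** the largest wrist force I read was about 7 N, while gripping.
- **Disagreements:** early holder estimates from the scene camera were 3–5 mm off the wrist-camera ones, so I used the wrist camera. My first move call was refused for leaving out fields, and it moved nothing.

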